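# Pack out a lock case in a sprung cradle

## Task

The narrow lock case screwed down in the sloping cradle must be backed up so that it cannot rattle: take packing plates from the wooden rack and stand them, one at a time, in the gap between the lock case and the white sprung pad, hole end up, square across the middle and right down on the sloping bed, until the pack is snug, that is until the last plate has clearly pushed the sprung pad back. Leave the plates you do not need standing in the rack, and do not disturb the other things on the bench.

Things in the scene. Friction and masses are not known exactly. Their poses are not given: they have to be found in the camera images.
- cradle: fixed grey tilting cradle, base 150 (own x) x 165 (own y) x 10 mm, origin at the centre of its underside. Its flat steel bed, 130 mm wide, slopes up 30 degrees towards own +x (away from the robot). Up the slope stand on it: lock case, gap, white pad, spring housing (74 mm wide, 40 mm tall). Plates enter the gap at right angles to the bed, tops leaning 30 degrees to own -x
- case_foot (a point): foot of the lock case's side that faces the gap, mid-length, on the bed's surface. x: up the slope towards the pad; y: along the case; z: square to the bed, the way a plate stands (30 degrees from vertical). The case is a steel box, x from -20 to 0 mm, 124 mm long, 49.5 mm tall with its 152 mm long brass faceplate; its two bolts rise to 61 mm
- pad_foot (a point): foot of the white pad's face, mid-width, on the bed's surface; axes as case_foot. Its x in the case_foot frame is the gap, 9.5 to 22.5 mm at the start: two or three plates. The pad is slippery plastic, 66 mm wide, flat up to 28 mm above the bed, then sloping back as a lead-in (28 degrees from z) to 13 mm back at 52 mm
- pad (a joint): how far the sprung pad is pushed back up the slope, m: 0 at rest, 0.0095 at its stop; the spring resists with about 3 N at rest, 7 N at the stop. A plate pushed down between the pack and the lead-in forces it back, with up to about 15 N along the plate
- rack: fixed hardwood rack, 150 (own x) x 66 (own y) x 36 mm, origin at the centre of its underside, with four saw-cut slots across own y, open at the ends and at the top, 10.5 mm wide, 34 mm apart (own x = -51, -17, 17, 51 mm), floor 8 mm above the underside
- packer_1: aluminium packing plate, 8 mm thick (own x), 50 mm wide (own y), 110 mm tall (own z), slightly chamfered at the foot, with a dark 10 mm hole near the top edge; about 0.12 kg. Origin: centre of its underside. All four are alike; at the start packer_1 stands in the slot at rack x = -51 mm
- packer_2: aluminium packing plate, 8 mm thick (own x), 50 mm wide (own y), 110 mm tall (own z), slightly chamfered at the foot, with a dark 10 mm hole near the top edge; about 0.12 kg. Origin: centre of its underside. All four are alike; at the start packer_2 stands in the slot at rack x = -17 mm
- packer_3: aluminium packing plate, 8 mm thick (own x), 50 mm wide (own y), 110 mm tall (own z), slightly chamfered at the foot, with a dark 10 mm hole near the top edge; about 0.12 kg. Origin: centre of its underside. All four are alike; at the start packer_3 stands in the slot at rack x = +17 mm
- packer_4: aluminium packing plate, 8 mm thick (own x), 50 mm wide (own y), 110 mm tall (own z), slightly chamfered at the foot, with a dark 10 mm hole near the top edge; about 0.12 kg. Origin: centre of its underside. All four are alike; at the start packer_4 stands in the slot at rack x = +51 mm
- oil_bottle: bystander: white oil bottle with a red tip, 37 x 36 x 122 mm, stands between cradle and rack; origin at the centre of its underside
- padlock_1: bystander: brass padlock lying flat, 68 x 42 x 17 mm; origin under its centre
- tape_measure: bystander: yellow tape measure, 34 x 72 x 58 mm; origin under its centre
- lock_cylinder_1: bystander: brass lock cylinder standing on its end, 35 mm across, 30 mm tall; origin under its centre
Not all that is in view belongs to the job. Leave any orange or yellow look-alike of the packer_1 alone.

How it is judged:
By the outcome, as a careful person would: the job done as asked, in the order asked, and still so for the second after the job is handed in, with the robot touching nothing.
It also fails if it takes over 67 s, if anything falls off the work surface, if the arm or the gripper's body presses on something with over 40 N, if the wrist force passes 120 N, or if a joint passes its speed limit or range.

## Robot

A 7-joint arm with a two-finger parallel gripper is mounted at the origin on a cart in front of the work surface, level with it; the furniture and walls round the work are solid. World frame = base frame: x ahead of the robot, y to its left, z up, the work surface at z = 0. Lengths are in m, angles in rad, forces in N, time in s.
With the tool pointing down it reaches from about 0.425 to 0.975 m from the base axis. Payload 16.7 kg.
Tool frame: the origin (TCP) lies at the very end of the fingers, on their centre line; the grasp point (between the pads) lies 19 mm behind it; z points along the fingers, x is the direction in which the jaws open and shut, and the axes are right-handed (so a half turn about z gives the same grasp; the last joint's range is limited). The gripper opens to 85 mm and grips with 20 to 120 N. Pads are 22 mm wide; open, the fingers measure 114 mm over their backs; the gripper's body (76 mm by 85 mm) begins 54 mm behind the grasp point. The pads swing forward as they close: fully open they stand 13 mm farther back than shut.
Start: joints at [1.101, 0.426, 0.074, 1.606, -0.034, 1.111, -0.067], TCP at [0.212, -0.641, 0.231] pointing down, gripper open.
Joint ranges: [-2.85, 2.85], [-0.5, 2.14], [-1.23, 1.37], [0.21, 2.46], [-1.02, 4.16], [0.16, 2.05], [-2.73, 2.73]. Speed limits (rad/s): [1.89, 1.89, 2.39, 2.39, 3.01, 3.01, 3.01].

## Interface

Orientations are given as a unit quaternion [x, y, z, w].
In Python, from station import sensors, vision, workorder gives the robot as it stands.
- The arm moves only by the tool carry_out, never from a script. Its argument "deltas" is a list of rows, each an object of numbers: "dx", "dy", "dz": the shift along the tool's x, y, z in mm; "ax", "ay", "az": the turn, a rotation vector about the tool's x, y, z in rad; "fingers": the closure, from -1 (fully open) to 1 (shut), so that 0 is half open. In form: [{"dx": .., "dy": .., "dz": .., "ax": .., "ay": .., "az": .., "fingers": ..}, ...]. A call has 1 to 8 rows; each row shifts and turns the commanded pose from where the row before left it, along the tool's axes as they then stand; what a row does not reach is not made up. A row lasts 1/10 s, in which the tool goes at most 50 mm and 8.59 degrees, less where a joint would pass 70% of its speed; a pose out of reach is approached as far as the arm can. A call with a gripper value outside its range is refused whole. The fingers move at their own pace and stop on an object; "newtons" is the grip in N (left out, the last holds). Time passes only in rows, so rows that do not move let the fingers close. It gives the time, the measured TCP pose, the force and the opening at its end, in the units of the state.
- sensors.get_state(): the state, without advancing time (a new reading comes with each control period).
- vision.snapshot(name): name is "scene" or "side" or "wrist"; returns the picture (400x640x3 uint8, red, green, blue); there is no depth.
- vision.camera_info(name): a dict with "fx", "fy", "cx", "cy" (pixels), "cam_to_world" (4x4, takes a point from camera to world coordinates). Camera axes: x right, y up, looking along -z (the intrinsics and any distortion apply to the point x, -y, -z); pixel columns grow to the right and rows downward; lengths in m; the calibration is good to about 2 mm. A picture is of the moment at which its call begins: read the wrist's pose just before it. camera_info takes no time and is no camera call; for the wrist camera it gives the pose at the moment of the call.
- workorder.hand_in(): hands the job in, once; it reports no verdict.
Trained networks look in the newest picture that a camera, given by its name, has taken for a name from the list of things; names that differ only in an ending like _2 or _b are one class to them, and where a whole thing is asked for, a point or a joint stands for the part that bears it (a point fixed in the world has none). Each returns a list of dicts, best first, with "confidence" (0 to 1); they miss things now and then, are a little off and sometimes report something else, mostly with a low value. They report only what shows in the picture. A call takes as long as a camera call. They do not tell look-alikes from the thing itself.
- vision.silhouettes(name, camera): "mask" (400x640 bool, what is visible of it) and "extent" ([centre column, centre row, width, height] in pixels, round what is visible of it).
The state is a dict: "time": time; "joint_positions": joint angles; "joint_vel": joint speeds; "tau": joint torques, N m; "eef_pos": TCP position; "ee_rot": TCP orientation; "ft_force": force on the tool from outside, world axes, zero at the start; "wrist_torque": the same for the moment, N m; "width": finger opening in m.
Only numpy, scipy, OpenCV 4.12 (cv2) and the standard library are available. Lean on these libraries where they do the work, as an engineer would, in place of code of your own. Each camera call takes 0.05 s, during which the arm holds its last target. There are 200 camera calls.

## Working session

There is one attempt and no reset: what is moved stays moved. The work goes in short steps, Python scripts to look and compute and a tool call to move; the robot and the scene stay as the last step left them, time stands still between calls to the robot, and variables do not carry over. Pictures are saved under pics/ and viewed, about 8 in all and at most 12, crops included, and the job is handed in when it is done.

Besides the shell and the picture viewer there is one more tool, called as name(argument=value, ...), one argument or row to a line, values as JSON. carry_out: Moves the arm, as the interface text tells. Its arguments: {"type":"object","properties":{"deltas":{"type":"array","items":{"type":"object","properties":{"dx":{"type":"number"},"dy":{"type":"number"},"dz":{"type":"number"},"ax":{"type":"number"},"ay":{"type":"number"},"az":{"type":"number"},"fingers":{"type":"number"}}}},"newtons":{"type":"number"}},"required":["deltas"]}

```bash
mkdir -p pics; ls
python3 - <<'E'
from station import sensors, vision
import cv2, numpy as np
s=sensors.get_state(); print({k:np.round(v,3).tolist() for k,v in s.items()})
a=[]
for n in("scene","side"):
    im=vision.snapshot(n); cv2.imwrite(f"pics/{n}0.png",im[...,::-1])
    c=vision.camera_info(n); print(n,c["fx"],c["fy"],c["cx"],c["cy"],np.round(c["cam_to_world"],3).tolist(),[k for k in c])
    for t in ["cradle","rack","packer_1","oil_bottle","padlock_1","tape_measure","lock_cylinder_1","pad","case_foot"]:
        for d in vision.silhouettes(t,n)[:6]: print(n,t,round(d["confidence"],2),np.round(d["extent"]).tolist())
E
```

```text
pics
{'time': 0.0, 'joint_positions': [1.101, 0.427, 0.074, 1.607, -0.034, 1.111, -0.067], 'joint_vel': [-0.001, -0.0, 0.002, -0.001, 0.001, 0.001, 0.001], 'tau': [-0.0, -94.984, 3.761, -46.351, 0.019, 0.01, -0.0], 'eef_pos': [0.212, -0.64, 0.231], 'ee_rot': [0.811, -0.586, -0.001, -0.0], 'ft_force': [-0.525, 0.317, 0.343], 'wrist_torque': [-0.04, -0.012, 0.016], 'width': 0.086}
scene 361.6150213188653 361.6150213188653 316.72120003326467 192.71486454759523 [[-0.877, 0.246, -0.413, -0.048], [-0.48, -0.414, 0.773, 0.952], [0.019, 0.876, 0.481, 0.67], [0.0, 0.0, 0.0, 1.0]] ['fx', 'fy', 'cx', 'cy', 'cam_to_world']
scene cradle 0.93 [340.0, 177.0, 53.0, 49.0]
scene rack 0.68 [286.0, 242.0, 40.0, 23.0]
scene packer_1 0.84 [260.0, 240.0, 17.0, 33.0]
scene packer_1 0.79 [291.0, 227.0, 9.0, 26.0]
scene packer_1 0.69 [308.0, 213.0, 16.0, 30.0]
scene packer_1 0.65 [230.0, 246.0, 13.0, 48.0]
scene packer_1 0.64 [284.0, 223.0, 12.0, 28.0]
scene packer_1 0.62 [265.0, 214.0, 12.0, 29.0]
scene oil_bottle 0.45 [306.0, 193.0, 13.0, 24.0]
scene padlock_1 0.44 [282.0, 225.0, 13.0, 34.0]
scene padlock_1
[... 184 characters left out ...]
]
side 500.0562793036807 500.0562793036807 316.784262100979 200.30772168704644 [[0.219, 0.615, -0.757, -0.755], [-0.976, 0.147, -0.162, -0.257], [0.012, 0.775, 0.632, 1.079], [0.0, 0.0, 0.0, 1.0]] ['fx', 'fy', 'cx', 'cy', 'cam_to_world']
side cradle 0.62 [382.0, 216.0, 58.0, 58.0]
side packer_1 0.9 [221.0, 172.0, 16.0, 29.0]
side packer_1 0.77 [252.0, 193.0, 14.0, 23.0]
side packer_1 0.68 [230.0, 187.0, 9.0, 32.0]
side packer_1 0.62 [258.0, 190.0, 15.0, 18.0]
side packer_1 0.44 [261.0, 184.0, 16.0, 22.0]
side tape_measure 0.79 [445.0, 242.0, 26.0, 18.0]
side lock_cylinder_1 0.58 [201.0, 197.0, 10.0, 13.0]
side pad 0.81 [384.0, 198.0, 22.0, 12.0]
side case_foot 0.61 [383.0, 211.0, 48.0, 18.0]
```

Run:
```python
import cv2,numpy as np
a=cv2.imread("pics/scene0.png")[140:300,210:400]; b=cv2.imread("pics/side0.png")[150:260,190:470]
a=cv2.resize(a,None,fx=3.5,fy=3.5,interpolation=cv2.INTER_CUBIC)
b=cv2.resize(b,None,fx=2.8,fy=2.8,interpolation=cv2.INTER_CUBIC)
print(a.shape,b.shape)
cv2.imwrite("pics/a1.png",a);cv2.imwrite("pics/b1.png",b)
```

```text
(560, 665, 3) (308, 784, 3)
```

View pics/a1.png

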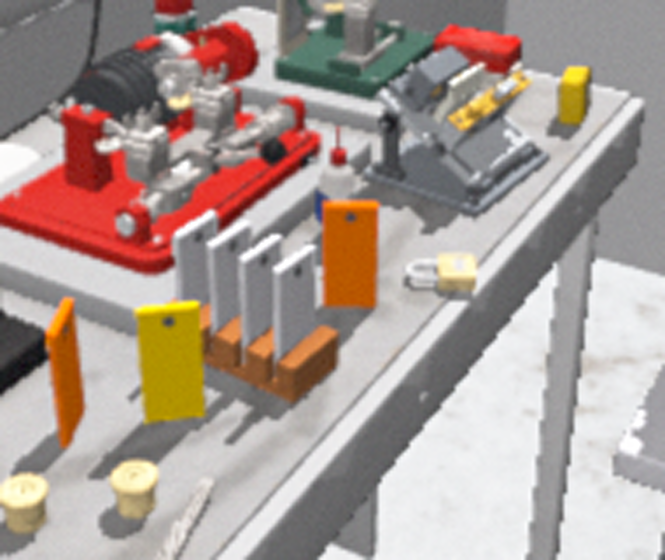

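View pics/b1.png

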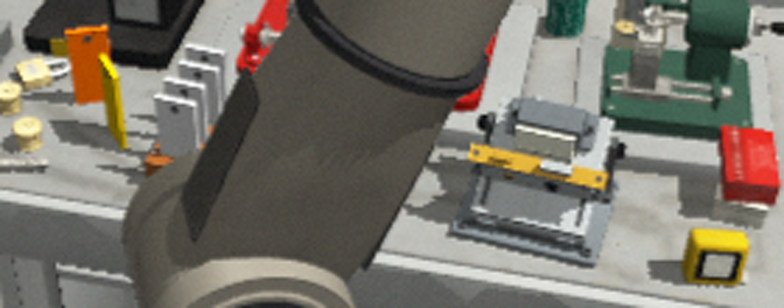

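The scene crop shows four grey plates in the brown rack (crop 195–310, 215–350, i.e. about px 266–298, 202–240). The orange plate at px 310,213, the yellow one at 258,243 and the orange one at 229,246 are look-alikes standing on the bench. The grey ones in the rack fit the description. The cradle is at px 340,177 with a brass-faced case. Next I'll get rough positions and look with the wrist camera.

```bash
cat > h.py <<'E'
import numpy as np, cv2
from scipy.spatial.transform import Rotation as R
def ray(c,u,v):
    M=np.array(c["cam_to_world"]); d=M[:3,:3]@np.array([(u-c["cx"])/c["fx"],-(v-c["cy"])/c["fy"],-1]); return M[:3,3],d
def onz(c,u,v,z):
    o,d=ray(c,u,v); return o+d*(z-o[2])/d[2]
def proj(c,P):
    M=np.array(c["cam_to_world"]); p=(np.atleast_2d(P)-M[:3,3])@M[:3,:3]
    return np.c_[c["cx"]+c["fx"]*p[:,0]/-p[:,2], c["cy"]-c["fy"]*p[:,1]/-p[:,2]]
E
python3 - <<'E'
from h import *
from station import vision,sensors
c=vision.camera_info("scene"); s=vision.camera_info("side"); w=vision.camera_info("wrist")
A=lambda x,y:(210+x/3.5,140+y/3.5)
B=lambda x,y:(190+x/2.8,150+y/2.8)
for n,p,z in [("rack near corner",A(292,400),0),("rack right",A(338,365),0),("rack left bottom",A(205,365),0),("plate4 top",A(297,255),.118),("p3top",A(263,245),.118),("p2",A(232,230),.118),("p1",A(197,220),.118),("orange foot",A(350,305),0),("bottle",A(335,220),0),("cradle corner near",A(475,212),0),("cradle corner r",A(548,155),0),("cradle l",A(368,175),0),("padlock",A(440,290),0),("tape",A(572,120),0),("yellow",A(172,418),0)]:
    print(n,onz(c,*p,z).round(3))
for n,p,z in [("cradle nl",B(453,232),0),("cradle nr",B(598,264),0),("face l",B(470,150),.08),("face r",B(607,183),.08),("pl front top",B(177,100),.118),("tape",B(715,282),0)]:
    print(n,onz(s,*p,z).round(3))
M=np.array(w["cam_to_world"]); st=sensors.get_state(); T=R.from_quat(st["ee_rot"])
print("wrist",w["fx"],w["fy"],"cam in tool",T.inv().apply(M[:3,3]-st["eef_pos"]).round(3),(T.as_matrix().T@M[:3,:3]).round(3).tolist()); print(T.as_matrix().round(3))
E
```

```text
rack near corner [0.405 0.24  0.   ]
rack right [0.396 0.178 0.   ]
rack left bottom [0.496 0.236 0.   ]
plate4 top [0.422 0.203 0.118]
p3top [0.454 0.204 0.118]
p2 [0.49  0.197 0.118]
p1 [0.525 0.198 0.118]
orange foot [0.433 0.092 0.   ]
bottle [ 0.525 -0.036  0.   ]
cradle corner near [ 0.405 -0.126  0.   ]
cradle corner r [ 0.387 -0.29   0.   ]
cradle l [ 0.543 -0.141  0.   ]
padlock [0.371 0.027 0.   ]
tape [ 0.397 -0.392  0.   ]
yellow [0.478 0.309 0.   ]
cradle nl [ 0.405 -0.124  0.   ]
cradle nr [ 0.391 -0.288  0.   ]
face l [ 0.456 -0.13   0.08 ]
face r [ 0.435 -0.284  0.08 ]
pl front top [0.421 0.2   0.118]
tape [ 0.392 -0.415  0.   ]
wrist 292.38718293408175 292.38718293408175 cam in tool [ 0.    -0.079 -0.142] [[1.0, -0.001, 0.001], [-0.001, -0.952, -0.307], [0.001, 0.307, -0.952]]
[[ 0.314 -0.949  0.   ]
 [-0.949 -0.314  0.   ]
 [-0.    -0.    -1.   ]]
```

carry_out(
  deltas=[
    {"dx": -28,"dy": -38},
    {"dx": -28,"dy": -38},
    {"dx": -28,"dy": -38},
    {"dx": -28,"dy": -38},
    {"dx": -28,"dy": -38},
    {"dx": -28,"dy": -38},
    {"dx": -28,"dy": -38},
    {"dx": -28,"dy": -38},
  ],
)

```text
schema error: expected keys dx, dy, dz, ax, ay, az, fingers
```

carry_out(
  deltas=[
    {"dx": -29,"dy": -38},
    {"dx": -29,"dy": -38},
    {"dx": -29,"dy": -38},
    {"az": 0.14},
    {"az": 0.14},
    {"az": 0.14},
    {},
  ],
)

```text
schema error: expected keys dx, dy, dz, ax, ay, az, fingers
```

```bash
cat > look.py <<'E'
import sys,pickle
from h import *
from station import vision,sensors
def look(name,cam="wrist"):
    s=sensors.get_state(); c=vision.camera_info(cam); im=vision.snapshot(cam)
    cv2.imwrite(f"pics/{name}.png",im[...,::-1]); pickle.dump((c,s),open(f"pics/{name}.pkl","wb"))
    return c,s,im
if __name__=="__main__":
    c,s,im=look(sys.argv[1],*sys.argv[2:])
    print(np.round(s["eef_pos"],4),R.from_quat(s["ee_rot"]).as_matrix().round(3).tolist(),np.round(s["joint_positions"],2),s["time"],np.round(s["ft_force"],1))
E
python3 look.py w1
```

```text
[ 0.2122 -0.6408  0.2313] [[0.314, -0.949, 0.0], [-0.949, -0.314, 0.0], [-0.0, -0.0, -1.0]] [ 1.1   0.43  0.07  1.61 -0.03  1.11 -0.07] 1.0 [-0.2 -1.  -0. ]
```

View pics/w1.png

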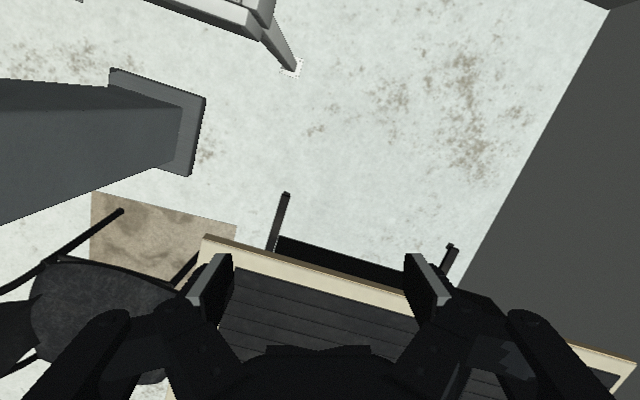

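The move was refused because every key is required, so the wrist picture shows only the floor with the fingers at the bottom (px 210 and 430, row 275).

carry_out(
  deltas=[
    {"dx": -28,"dy": -38,"dz": 0,"ax": 0,"ay": 0,"az": 0,"fingers": -1},
    {"dx": -28,"dy": -38,"dz": 0,"ax": 0,"ay": 0,"az": 0,"fingers": -1},
    {"dx": -28,"dy": -38,"dz": 0,"ax": 0,"ay": 0,"az": 0,"fingers": -1},
    {"dx": -28,"dy": -38,"dz": 0,"ax": 0,"ay": 0,"az": 0,"fingers": -1},
    {"dx": -28,"dy": -38,"dz": 0,"ax": 0,"ay": 0,"az": 0,"fingers": -1},
    {"dx": -28,"dy": -38,"dz": 0,"ax": 0,"ay": 0,"az": 0,"fingers": -1},
    {"dx": -28,"dy": -38,"dz": 0,"ax": 0,"ay": 0,"az": 0,"fingers": -1},
    {"dx": -28,"dy": -38,"dz": 0,"ax": 0,"ay": 0,"az": 0,"fingers": -1},
  ],
)

```text
time: 1.85
eef_pos: [0.4312, -0.3309, 0.2316]
ee_rot: [0.811, -0.586, 0.0, -0.0]
ft_force: [0.8, -0.9, -0.0]
width: 0.0854
```

carry_out(
  deltas=[
    {"dx": -29,"dy": -38,"dz": 0,"ax": 0,"ay": 0,"az": 0,"fingers": -1},
    {"dx": -29,"dy": -38,"dz": 0,"ax": 0,"ay": 0,"az": 0,"fingers": -1},
    {"dx": -29,"dy": -38,"dz": 0,"ax": 0,"ay": 0,"az": 0,"fingers": -1},
    {"dx": 0,"dy": 0,"dz": 0,"ax": 0,"ay": 0,"az": 0.14,"fingers": -1},
    {"dx": 0,"dy": 0,"dz": 0,"ax": 0,"ay": 0,"az": 0.14,"fingers": -1},
    {"dx": 0,"dy": 0,"dz": 0,"ax": 0,"ay": 0,"az": 0.14,"fingers": -1},
    {"dx": 0,"dy": 0,"dz": 0,"ax": 0,"ay": 0,"az": 0,"fingers": -1},
  ],
)

```text
time: 2.55
eef_pos: [0.5113, -0.214, 0.2314]
ee_rot: [-0.67, 0.742, -0.0, -0.0]
ft_force: [-0.2, -0.1, -0.4]
width: 0.0856
```

```bash
python3 look.py w2
```

```text
[ 0.5113 -0.214   0.2314] [[-0.103, -0.995, 0.0], [-0.995, 0.103, -0.0], [0.0, -0.0, -1.0]] [ 0.39  0.24 -0.13  1.87  0.03  1.04 -1.43] 2.55 [-0.2 -0.1 -0.4]
```

View pics/w2.png

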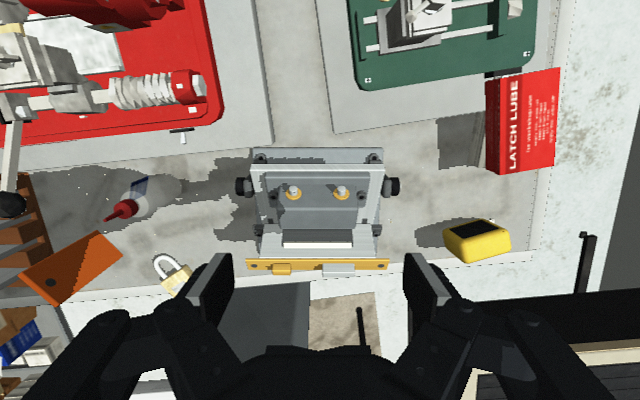

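The wrist view shows the cradle square in the picture. The base's far edge is at row 148 (cols 252–383), the white pad at (317,240), the brass faceplate at row 265, the orange look-alike at (75,268) and the rack at (25,235). I'll tilt along the plate axis and look straight into the gap.

carry_out(
  deltas=[
    {"dx": 1,"dy": 40,"dz": 10,"ax": 0,"ay": 0,"az": 0,"fingers": -1},
    {"dx": 1,"dy": 40,"dz": 10,"ax": 0,"ay": 0,"az": 0,"fingers": -1},
    {"dx": 1,"dy": 36,"dz": 12,"ax": 0,"ay": 0,"az": 0,"fingers": -1},
    {"dx": 0,"dy": 0,"dz": 0,"ax": 0.131,"ay": 0,"az": 0,"fingers": -1},
    {"dx": 0,"dy": 0,"dz": 0,"ax": 0.131,"ay": 0,"az": 0,"fingers": -1},
    {"dx": 0,"dy": 0,"dz": 0,"ax": 0.131,"ay": 0,"az": 0,"fingers": -1},
    {"dx": 0,"dy": 0,"dz": 0,"ax": 0.131,"ay": 0,"az": 0,"fingers": -1},
    {"dx": 0,"dy": 0,"dz": 30,"ax": 0,"ay": 0,"az": 0,"fingers": -1},
  ],
)

```text
time: 3.4
eef_pos: [0.4089, -0.2061, 0.175]
ee_rot: [-0.652, 0.717, -0.183, 0.166]
ft_force: [2.3, -0.5, 0.4]
width: 0.0856
```

carry_out(
  deltas=[
    {"dx": 0,"dy": 0,"dz": 0,"ax": 0,"ay": 0,"az": 0,"fingers": -1},
  ],
)

```text
time: 3.5
eef_pos: [0.4102, -0.2043, 0.1711]
ee_rot: [-0.653, 0.717, -0.178, 0.165]
ft_force: [1.1, -0.1, -0.1]
width: 0.0855
```

```bash
python3 look.py w3; python3 -c "
import cv2
a=cv2.imread('pics/w3.png')[90:320,190:450]; cv2.imwrite('pics/w3c.png',cv2.resize(a,None,fx=2.6,fy=2.6,interpolation=cv2.INTER_CUBIC))"
```

```text
[ 0.4102 -0.2043  0.1711] [[-0.092, -0.879, 0.469], [-0.996, 0.083, -0.039], [-0.004, -0.47, -0.883]] [ 0.46 -0.04 -0.01  2.45 -0.57  0.32 -0.72] 3.5 [ 1.1 -0.1 -0.1]
```

View pics/w3c.png

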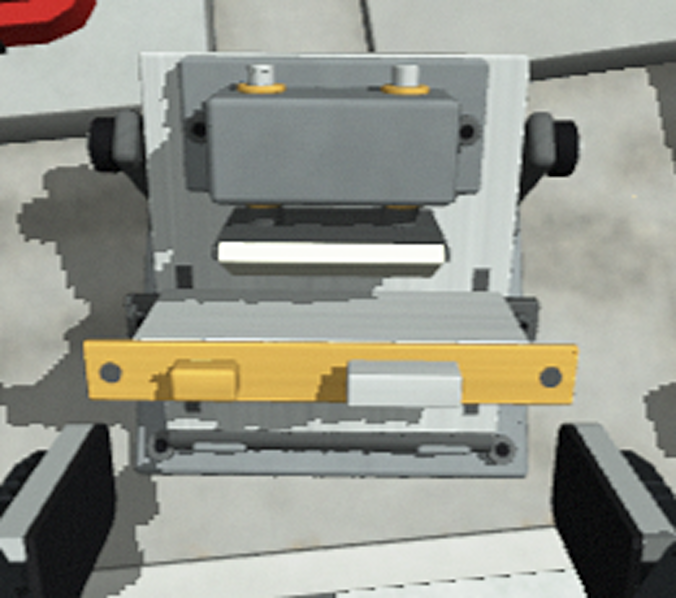

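The view looks down on the bed. In the crop the pad's top face is at rows 240–263 (cols 218–445), its z=28 edge at row 275, the case foot at row ~295 (cols 148–508), and the brass faceplate at rows 340–403 (cols 84–578). Joint 4 is at its limit and the tilt stopped at 28°, so I'll hold the plate tilted in the hand, about 15°. I'll fit the cradle pose from these edges.

```bash
cat > fit.py <<'E'
from h import *
import pickle
from scipy.optimize import least_squares
c3,_=pickle.load(open("pics/w3.pkl","rb"))
f=lambda x,y:(190+(x+.5)/2.6-.5,90+(y+.5)/2.6-.5)
# (local pt as function of gap), pixel
def frame(yaw):
    Z=R.from_euler("z",yaw).as_matrix(); return Z@R.from_euler("y",-30,degrees=True).as_matrix()
# -30 about y : x->(cos,0,sin) up-slope, z->(-sin,0,cos)
obs=[((0,76,49.5),0,f(84,340)),((0,-76,49.5),0,f(578,346)),((0,62,0),0,f(150,293)),((0,-62,0),0,f(508,296)),
 ((0,33,28),1,f(232,274)),((0,-33,28),1,f(436,275)),((13,33,52),1,f(218,262)),((13,-33,52),1,f(445,264))]
def model(p):
    A=frame(p[3]); return np.array([A@(np.array(l)/1000+np.array([g*p[4],0,0]))+p[:3] for l,g,_ in obs])
px=np.array([o[2] for o in obs])
r=least_squares(lambda p:(proj(c3,model(p))-px).ravel(),[.47,-.21,.06,-.1,.015])
if __name__=="__main__":
    print(r.x.round(4),np.degrees(r.x[3]).round(2)); print((proj(c3,model(r.x))-px).round(1).tolist())
    g=cv2.cvtColor(cv2.imread("pics/w3.png"),cv2.COLOR_BGR2GRAY).astype(int)
    print("pad col",g[175:206,270:345:1].mean(1).astype(int).tolist())
    print("case col",g[198:250,230:250].mean(1).astype(int).tolist(), g[198:250,380:386].mean(1).astype(int).tolist())
E
python3 fit.py
```

```text
[ 0.4591 -0.2079  0.0604 -0.1017  0.0151] -5.83
[[-1.4, 1.6], [1.3, 1.2], [4.8, -1.8], [-2.1, -1.7], [-0.9, 0.6], [-0.9, 0.9], [-0.7, -0.7], [0.2, -0.6]]
pad col [54, 64, 76, 76, 75, 77, 76, 67, 163, 246, 245, 243, 242, 243, 246, 227, 113, 80, 85, 86, 84, 111, 128, 129, 129, 133, 128, 120, 121, 120, 126]
case col [98, 97, 97, 97, 90, 72, 75, 73, 73, 77, 83, 85, 93, 91, 88, 91, 94, 98, 105, 109, 112, 117, 150, 166, 207, 188, 184, 181, 183, 186, 185, 173, 158, 151, 148, 150, 147, 145, 144, 175, 183, 185, 182, 178, 183, 148, 101, 93, 94, 94, 94, 94] [209, 210, 209, 207, 199, 191, 149, 147, 159, 168, 173, 175, 175, 171, 167, 173, 171, 168, 169, 175, 177, 173, 170, 227, 163, 203, 189, 183, 186, 185, 183, 180, 182, 185, 181, 181, 184, 182, 178, 175, 175, 177, 178, 179, 180, 183, 190, 149, 171, 175, 167, 171]
```

carry_out(
  deltas=[
    {"dx": 0,"dy": 0,"dz": 0,"ax": -0.122,"ay": 0,"az": 0,"fingers": -1},
    {"dx": 0,"dy": 0,"dz": 0,"ax": -0.122,"ay": 0,"az": 0,"fingers": -1},
    {"dx": 0,"dy": 0,"dz": 0,"ax": -0.122,"ay": 0,"az": 0,"fingers": -1},
    {"dx": 0,"dy": 0,"dz": 0,"ax": -0.122,"ay": 0,"az": 0,"fingers": -1},
    {"dx": 0,"dy": -26,"dz": -40,"ax": 0,"ay": 0,"az": 0,"fingers": -1},
    {"dx": 0,"dy": -26,"dz": -40,"ax": 0,"ay": 0,"az": 0,"fingers": -1},
    {"dx": -30,"dy": -26,"dz": -30,"ax": 0,"ay": 0,"az": 0,"fingers": -1},
  ],
)

```text
time: 4.25
eef_pos: [0.4875, -0.1841, 0.2899]
ee_rot: [-0.673, 0.74, -0.014, 0.019]
ft_force: [0.8, -0.8, -0.5]
width: 0.0858
```

carry_out(
  deltas=[
    {"dx": -48,"dy": 0,"dz": 0,"ax": 0,"ay": 0,"az": -0.05,"fingers": -1},
    {"dx": -48,"dy": 0,"dz": 0,"ax": 0,"ay": 0,"az": 0,"fingers": -1},
    {"dx": -48,"dy": 0,"dz": 0,"ax": 0,"ay": 0,"az": 0,"fingers": -1},
    {"dx": -48,"dy": 0,"dz": 0,"ax": 0,"ay": 0,"az": 0,"fingers": -1},
    {"dx": -48,"dy": 0,"dz": 0,"ax": 0,"ay": 0,"az": 0,"fingers": -1},
    {"dx": -48,"dy": 0,"dz": 0,"ax": 0,"ay": 0,"az": 0,"fingers": -1},
    {"dx": -48,"dy": 0,"dz": 0,"ax": 0,"ay": 0,"az": 0,"fingers": -1},
    {"dx": -48,"dy": 0,"dz": 0,"ax": 0,"ay": 0,"az": 0,"fingers": -1},
  ],
)

```text
time: 5.05
eef_pos: [0.5054, 0.2042, 0.2921]
ee_rot: [-0.692, 0.721, -0.015, 0.02]
ft_force: [1.1, 0.0, 0.6]
width: 0.0854
```

carry_out(
  deltas=[
    {"dx": 0,"dy": 0,"dz": 0,"ax": 0,"ay": 0,"az": 0,"fingers": -1},
  ],
)

```text
time: 5.15
eef_pos: [0.5045, 0.209, 0.292]
ee_rot: [-0.695, 0.718, -0.014, 0.02]
ft_force: [1.2, -0.4, -0.2]
width: 0.0856
```

```bash
python3 look.py r1; python3 -c "
import cv2
a=cv2.imread('pics/r1.png')[60:330,170:470]; cv2.imwrite('pics/r1c.png',cv2.resize(a,None,fx=2.2,fy=2.2,interpolation=cv2.INTER_CUBIC))"
```

```text
[0.5045 0.209  0.292 ] [[-0.032, -0.998, 0.048], [-0.999, 0.033, 0.009], [-0.01, -0.048, -0.999]] [-0.11  0.17 -0.46  1.83  0.1   1.12 -2.21] 5.15 [ 1.2 -0.4 -0.2]
```

View pics/r1c.png

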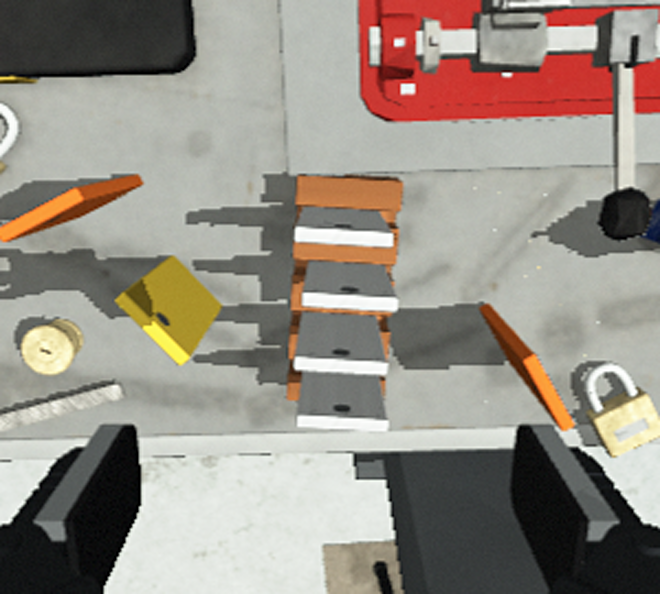

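The rack holds the four grey plates, with white top faces in the crop at (343,238), (349,302), (341,366) and (343,424), at slightly different y in their slots. The look-alikes stand clear: yellow at (170,310), orange at (70,205) and (527,365). I'll work out the plates' poses next.

Run:
```python
from h import *
import pickle
c,s=pickle.load(open("pics/r1.pkl","rb"))
im=cv2.imread("pics/r1.png"); g=im[60:330,170:470].min(2)
# white top faces
m=(g>195).astype(np.uint8); m[:, :int(290/2.2)]=0; m[:,int(405/2.2):]=0; m[:int(220/2.2)]=0; m[int(434/2.2):]=0
n,l,st,ce=cv2.connectedComponentsWithStats(m)
for i in range(1,n):
    if st[i,4]<60: continue
    ys,xs=np.where(l==i); (cx,cy),wh,a=cv2.minAreaRect(np.c_[xs,ys].astype(np.float32))
    P=onz(c,cx+170,cy+60,.118)
    # ends
    L=onz(c,xs.min()+170-.5,cy+60,.118);Rr=onz(c,xs.max()+170.5,cy+60,.118)
    sl=np.polyfit(xs,ys,1)[0]
    d=onz(c,cx+190,cy+60+20*sl,.118)-P
    print(st[i].tolist(),P.round(4),"ends y",L[1].round(4),Rr[1].round(4),"face yaw deg",np.degrees(np.arctan2(d[0],-d[1])).round(1))
```

```text
[134, 103, 45, 9, 287] [0.5253 0.2011 0.118 ] ends y 0.2259 0.1764 face yaw deg -5.2
[138, 133, 43, 9, 262] [0.4916 0.1986 0.118 ] ends y 0.2229 0.1743 face yaw deg -5.1
[134, 162, 43, 8, 245] [0.4567 0.2042 0.118 ] ends y 0.229 0.179 face yaw deg -5.0
[135, 189, 49, 8, 255] [0.4226 0.2001 0.118 ] ends y 0.2293 0.1709 face yaw deg -6.4
```

```bash
cat >> h.py <<'E'
def tool(yaw,tilt):
    "tool axes: x = -own y, z down, tilted by tilt(deg): + = hand leans to robot"
    Z=R.from_euler("z",yaw,degrees=True).as_matrix(); t=np.radians(tilt)
    z=Z@[np.sin(t),0,-np.cos(t)]; x=Z@[0,-1,0]; return np.c_[x,np.cross(z,x),z]
def delta(pos,yaw,tilt):
    "rotation vector (tool axes) first, then shift in mm in the turned axes"
    from station import sensors
    s=sensors.get_state(); C=R.from_quat(s["ee_rot"]).as_matrix(); T=tool(yaw,tilt)
    print("rot",R.from_matrix(C.T@T).as_rotvec().round(3),"shift(turned)",(T.T@(np.array(pos)-s["eef_pos"])*1e3).round(1),"shift(now)",(C.T@(np.array(pos)-s["eef_pos"])*1e3).round(1),"q",np.round(s["joint_positions"],2),"pos",np.round(s["eef_pos"],4),"f",np.round(s["ft_force"],1),"w",round(s["width"],4),"t",s["time"])
E
python3 -c "
from h import *
delta([.4146,.2043,.090],-5.2,-25)"
```

```text
rot [-0.483 -0.002  0.057] shift(turned) [  9.6  -3.8 220.7] shift(now) [  6.4  99.6 197.1] q [-0.11  0.17 -0.46  1.83  0.1   1.12 -2.21] pos [0.5049 0.2057 0.2916] f [-0.4 -1.1 -0.1] w 0.0858 t 5.2
```

carry_out(
  deltas=[
    {"dx": 0,"dy": 0,"dz": 0,"ax": -0.121,"ay": 0,"az": 0.014,"fingers": -1},
    {"dx": 0,"dy": 0,"dz": 0,"ax": -0.121,"ay": 0,"az": 0.014,"fingers": -1},
    {"dx": 0,"dy": 0,"dz": 0,"ax": -0.121,"ay": 0,"az": 0.014,"fingers": -1},
    {"dx": 0,"dy": 0,"dz": 0,"ax": -0.121,"ay": 0,"az": 0.014,"fingers": -1},
    {"dx": 3,"dy": -1,"dz": 45,"ax": 0,"ay": 0,"az": 0,"fingers": -1},
    {"dx": 3,"dy": -1,"dz": 45,"ax": 0,"ay": 0,"az": 0,"fingers": -1},
    {"dx": 3,"dy": -1,"dz": 45,"ax": 0,"ay": 0,"az": 0,"fingers": -1},
    {"dx": 0,"dy": 0,"dz": 35,"ax": 0,"ay": 0,"az": 0,"fingers": -1},
  ],
)

```text
time: 6.0
eef_pos: [0.4343, 0.1984, 0.134]
ee_rot: [-0.656, 0.722, 0.16, -0.147]
ft_force: [0.9, 0.9, -0.4]
width: 0.0851
```

carry_out(
  deltas=[
    {"dx": 0,"dy": 0,"dz": 0,"ax": 0,"ay": 0,"az": 0,"fingers": -1},
  ],
)

```text
time: 6.1
eef_pos: [0.4324, 0.1985, 0.1331]
ee_rot: [-0.656, 0.722, 0.161, -0.15]
ft_force: [-0.3, -0.3, 0.5]
width: 0.085
```

```bash
python3 -c "
from h import *
delta([.4146,.2043,.090],-5.2,-25)"
```

```text
rot [ 0.007 -0.003 -0.004] shift(turned) [-4.2 -1.7 46.8] shift(now) [-4.4 -2.  46.8] q [-0.08  0.5  -0.44  1.85 -0.04  1.21 -2.15] pos [0.4324 0.1985 0.1331] f [-0.3 -0.3  0.5] w 0.085 t 6.1
```

carry_out(
  deltas=[
    {"dx": -4,"dy": -2,"dz": 24,"ax": 0,"ay": 0,"az": 0,"fingers": -1},
    {"dx": 0,"dy": 0,"dz": 23,"ax": 0,"ay": 0,"az": 0,"fingers": -1},
    {"dx": 0,"dy": 0,"dz": 0,"ax": 0,"ay": 0,"az": 0,"fingers": 1},
    {"dx": 0,"dy": 0,"dz": 0,"ax": 0,"ay": 0,"az": 0,"fingers": 1},
    {"dx": 0,"dy": 0,"dz": 0,"ax": 0,"ay": 0,"az": 0,"fingers": 1},
    {"dx": 0,"dy": 0,"dz": 0,"ax": 0,"ay": 0,"az": 0,"fingers": 1},
  ],
  newtons=80,
)

```text
time: 6.7
eef_pos: [0.419, 0.2065, 0.0939]
ee_rot: [-0.657, 0.722, 0.16, -0.145]
ft_force: [-0.3, -2.7, 11.3]
width: 0.048
```

```bash
python3 -c "
from h import *
delta([.4146,.2043,.090],-5.2,-25)"
```

```text
rot [-0.     0.002 -0.004] shift(turned) [2.6 2.2 5.3] shift(now) [2.6 2.2 5.3] q [-0.1   0.53 -0.44  1.9  -0.03  1.11 -2.17] pos [0.419  0.2065 0.0939] f [-0.3 -2.7 11.3] w 0.048 t 6.7
```

carry_out(
  deltas=[
    {"dx": 0,"dy": 4,"dz": -9,"ax": 0,"ay": 0,"az": 0,"fingers": 1},
    {"dx": 0,"dy": 13,"dz": -28,"ax": 0,"ay": 0,"az": 0,"fingers": 1},
    {"dx": 0,"dy": 16,"dz": -34,"ax": 0,"ay": 0,"az": 0,"fingers": 1},
    {"dx": 0,"dy": 16,"dz": -34,"ax": 0,"ay": 0,"az": 0,"fingers": 1},
    {"dx": 0,"dy": 14,"dz": -31,"ax": 0,"ay": 0,"az": 0,"fingers": 1},
    {"dx": 0,"dy": 0,"dz": 0,"ax": 0,"ay": 0,"az": 0,"fingers": 1},
  ],
)

```text
time: 7.3
eef_pos: [0.4201, 0.2074, 0.2471]
ee_rot: [-0.657, 0.723, 0.159, -0.143]
ft_force: [0.8, 0.8, -1.4]
width: 0.0479
```

```bash
python3 look.py g1; python3 look.py g1s scene; python3 -c "
import cv2,numpy as np
a=cv2.imread('pics/g1.png')[120:400,140:500]; b=cv2.imread('pics/g1s.png')[130:300,215:395]
a=cv2.resize(a,None,fx=1.1,fy=1.1);b=cv2.resize(b,(int(180*308/170),308),interpolation=cv2.INTER_CUBIC)
cv2.imwrite('pics/g1c.png',np.hstack([a,b]))
from h import *
delta([.419,.2065,.23],-5.2,-25)"
```

```text
[0.4201 0.2074 0.2471] [[-0.095, -0.904, -0.416], [-0.995, 0.085, 0.042], [-0.003, 0.418, -0.908]] [-0.07  0.34 -0.46  1.79 -0.1   1.4  -2.16] 7.3 [ 0.8  0.8 -1.4]
[0.4194 0.2069 0.2447] [[-0.095, -0.903, -0.418], [-0.995, 0.086, 0.041], [-0.001, 0.42, -0.907]] [-0.07  0.35 -0.46  1.79 -0.1   1.4  -2.16] 7.35 [-0.  -0.5 -1.9]
rot [-0.     0.002 -0.004] shift(turned) [-0.  -5.9 11.8] shift(now) [-0.  -5.8 11.8] q [-0.07  0.35 -0.46  1.79 -0.1   1.39 -2.16] pos [0.4187 0.2065 0.2431] f [ 0.4  0.3 -2.3] w 0.0479 t 7.4
```

View pics/g1c.png

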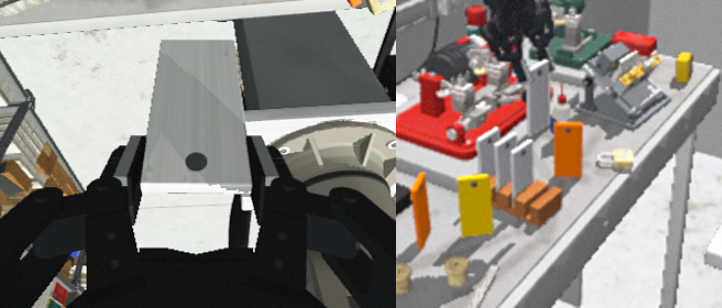

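Plate 1 is held upright, hole end up: foot edge at crop row 40 (cols 162–235), hole at (196,162). Scene view shows the remaining three in the rack. I'll now fit its pose in the hand.

```bash
cat > plate.py <<'E'
from h import *
import pickle,sys
from scipy.optimize import least_squares
def fitplate(c,s,px,tilt0=-25):
    """px: foot L, foot R, top L, top R of the camera-side face (pixels). tool frame pose: centre of foot underside, pitch about tool x, roll in face"""
    T=R.from_quat(s["ee_rot"]).as_matrix(); t=np.array(s["eef_pos"])
    # camera-side face lies at own +x (=-tool y) 4 mm ; own y = -tool x
    def pts(p):
        A=R.from_euler("xz",[p[3],p[4]]).as_matrix()  # plate axes in tool: up=-z rotated
        L=np.array([[-25,-4,0],[25,-4,0],[-25,-4,-110],[25,-4,-110]])/1e3
        L=np.vstack([L,[[0,-4,-110+12]]])/1
        return (L[:4]@A.T+p[:3])@T.T+t
    r=least_squares(lambda p:(proj(c,pts(p))-px).ravel(),[0,-.03,.07,0.4,0])
    return r.x,(proj(c,pts(r.x))-px).round(1)
E
python3 - <<'E'
from plate import *
c,s=pickle.load(open("pics/g1.pkl","rb"))
f=lambda x,y:(140+x/1.1,120+y/1.1)
px=np.array([f(161,40),f(235,40),f(140,183),f(246,183)])
p,r=fitplate(c,s,px); print((p[:3]*1e3).round(1),np.degrees(p[3:]).round(2),r.tolist())
g=cv2.cvtColor(cv2.imread("pics/g1.png"),cv2.COLOR_BGR2GRAY).astype(int)
print(g[148:166,300:340].mean(1).astype(int).tolist()); print(g[280:296,300:310].mean(1).astype(int).tolist())
for v in (165,200,240): print(v,g[v,262:300].tolist(),g[v,345:372].tolist())
E
```

```text
[  0.9 -36.8  86.4] [27.54  1.57] [[0.3, -1.1], [-2.8, 0.7], [0.5, -1.1], [1.2, 1.3]]
[234, 233, 233, 234, 234, 234, 236, 240, 173, 153, 155, 156, 156, 155, 156, 156, 156, 155]
[158, 157, 154, 154, 154, 156, 210, 244, 252, 251, 250, 249, 248, 248, 252, 156]
165 [235, 236, 236, 237, 238, 235, 233, 233, 233, 234, 235, 235, 235, 236, 237, 236, 236, 235, 236, 236, 231, 231, 233, 191, 153, 160, 157, 158, 159, 160, 160, 158, 157, 158, 155, 154, 154, 160] [154, 150, 154, 157, 156, 158, 155, 158, 168, 178, 109, 31, 52, 51, 51, 56, 55, 52, 55, 51, 63, 76, 80, 84, 81, 86, 85]
200 [235, 235, 234, 234, 236, 237, 236, 236, 237, 236, 234, 233, 233, 235, 235, 236, 239, 191, 136, 147, 147, 144, 147, 146, 150, 146, 144, 144, 143, 143, 145, 141, 143, 142, 144, 144, 142, 143] [156, 157, 157, 157, 156, 151, 155, 154, 156, 156, 157, 156, 164, 144, 102, 159, 128, 44, 50, 52, 53, 50, 51, 56, 53, 53, 49]
240 [236, 236, 235, 237, 236, 235, 234, 235, 235, 237, 240, 199, 141, 147, 148, 144, 146, 149, 151, 150, 147, 144, 144, 144, 152, 147, 141, 138, 141, 147, 144, 143, 142, 142, 145, 144, 143, 144] [145, 144, 142, 145, 146, 143, 144, 143, 140, 141, 143, 142, 142, 142, 141, 142, 144, 130, 102, 233, 251, 246, 246, 246, 245, 246, 246]
```

Run:
```python
from plate import *
c,s=pickle.load(open("pics/g1.pkl","rb"))
px=np.array([(286.7,155.8),(353.8,155.8),(266.3,285.7),(368.4,285.7)])
p,r=fitplate(c,s,px); print((p[:3]*1e3).round(1),np.degrees(p[3:]).round(2),r.tolist())
# nominal: plate square in slot when gripped: R tool(-5.2,-25) pos at grip ; plate foot centre world (.4226,*, .008)
T=R.from_quat(s["ee_rot"]).as_matrix(); g=np.array([.419,.2065,.0939])
print("nominal foot in tool",(T.T@(np.array([.4226,.2065,.008])-g)*1e3).round(1))
```

```text
[  1.2 -37.9  81.6] [25.3   1.08] [[-0.2, -0.8], [-1.8, 0.6], [0.5, -0.8], [0.8, 1.0]]
nominal foot in tool [ -0.1 -39.2  76.5]
```

```bash
cat > ins.py <<'E'
from h import *
import sys
F=np.array([.4591,-.2079,.0604]); YAW=-5.83
A=R.from_euler("z",YAW,degrees=True).as_matrix()@R.from_euler("y",-30,degrees=True).as_matrix()
def tcp(p,foot,tilt): return F+A@(np.array(p)/1e3)-tool(YAW,tilt)@(np.array(foot)/1e3)
def foot_now(foot):
    from station import sensors
    s=sensors.get_state(); T=R.from_quat(s["ee_rot"]).as_matrix()
    f=(s["eef_pos"]+T@(np.array(foot)/1e3)-F)
    fr=A.T@s["ft_force"]; up=A.T@T@[0,-np.sin(np.radians(PITCH)),-np.cos(np.radians(PITCH))]
    return (A.T@f*1e3).round(1),fr.round(1),np.degrees(np.arctan2(up[0],up[2])).round(2)
PITCH=25.3
E
python3 - <<'E'
from ins import *
ft=[.5,-38.5,77.5]
for p in ([7.5,0,75],[7.5,0,58],[7.5,0,0]): print(p,tcp(p,ft,4.7).round(4))
delta(tcp([7.5,0,75],ft,4.7),YAW,4.7)
T=tool(YAW,4.7); print("F axes in tool: x",(T.T@A[:,0]).round(3),"y",(T.T@A[:,1]).round(3),"z",(T.T@A[:,2]).round(3))
E
```

```text
[7.5, 0, 75] [ 0.3838 -0.1997  0.2032]
[7.5, 0, 58] [ 0.3923 -0.2006  0.1885]
[7.5, 0, 0] [ 0.4211 -0.2035  0.1382]
rot [ 0.518 -0.001  0.007] shift(turned) [407.6  -3.3  40.4] shift(now) [407.7 -20.3  34.5] q [-0.07  0.35 -0.46  1.79 -0.1   1.39 -2.16] pos [0.4187 0.2065 0.2431] f [ 0.4  0.3 -2.3] w 0.0479 t 7.4
F axes in tool: x [ 0.    -0.904 -0.427] y [-1. -0.  0.] z [ 0.     0.427 -0.904]
```

carry_out(
  deltas=[
    {"dx": 0,"dy": 0,"dz": 0,"ax": 0.13,"ay": 0,"az": 0.002,"fingers": 1},
    {"dx": 0,"dy": 0,"dz": 0,"ax": 0.13,"ay": 0,"az": 0.002,"fingers": 1},
    {"dx": 0,"dy": 0,"dz": 0,"ax": 0.13,"ay": 0,"az": 0.002,"fingers": 1},
    {"dx": 0,"dy": 0,"dz": 0,"ax": 0.128,"ay": 0,"az": 0.001,"fingers": 1},
    {"dx": 48,"dy": -4,"dz": 0,"ax": 0,"ay": 0,"az": 0,"fingers": 1},
    {"dx": 48,"dy": -4,"dz": 0,"ax": 0,"ay": 0,"az": 0,"fingers": 1},
    {"dx": 48,"dy": -4,"dz": 0,"ax": 0,"ay": 0,"az": 0,"fingers": 1},
    {"dx": 48,"dy": -4,"dz": 0,"ax": 0,"ay": 0,"az": 0,"fingers": 1},
  ],
)

```text
time: 8.2
eef_pos: [0.4134, 0.012, 0.243]
ee_rot: [-0.67, 0.741, -0.03, 0.026]
ft_force: [1.1, -0.4, -1.7]
width: 0.0478
```

carry_out(
  deltas=[
    {"dx": 48,"dy": 0,"dz": 0,"ax": 0,"ay": 0,"az": 0,"fingers": 1},
    {"dx": 48,"dy": 0,"dz": 0,"ax": 0,"ay": 0,"az": 0,"fingers": 1},
    {"dx": 48,"dy": 0,"dz": 0,"ax": 0,"ay": 0,"az": 0,"fingers": 1},
    {"dx": 48,"dy": 0,"dz": 0,"ax": 0,"ay": 0,"az": 0,"fingers": 1},
    {"dx": 24,"dy": 0,"dz": 0,"ax": 0,"ay": 0,"az": 0,"fingers": 1},
    {"dx": 0,"dy": 0,"dz": 0,"ax": 0,"ay": 0,"az": 0,"fingers": 1},
  ],
)

```text
time: 8.8
eef_pos: [0.3912, -0.204, 0.243]
ee_rot: [-0.668, 0.743, -0.029, 0.025]
ft_force: [0.0, 1.0, -1.3]
width: 0.048
```

```bash
python3 look.py i1 >/dev/null
python3 - <<'E'
from ins import *
ft=[.5,-38.5,77.5]
delta(tcp([22,0,70],ft,4.7),YAW,4.7); print(foot_now(ft))
E
python3 -c "
import cv2
a=cv2.imread('pics/i1.png')[80:380,170:470]; cv2.imwrite('pics/i1c.png',cv2.resize(a,None,fx=2,fy=2,interpolation=cv2.INTER_CUBIC))"
```

```text
rot [ 0.005 -0.002 -0.003] shift(turned) [-1.6 -4.  37.3] shift(now) [-1.7 -4.1 37.3] q [ 0.32 -0.02  0.02  2.14 -0.02  0.95 -1.32] pos [ 0.3916 -0.2021  0.243 ] f [-0.3  0.4 -2.1] w 0.0478 t 8.85
(array([ 34. ,  -1.8, 105.5]), array([-1.3,  0.3, -1.6]), np.float64(50.86))
```

View pics/i1c.png

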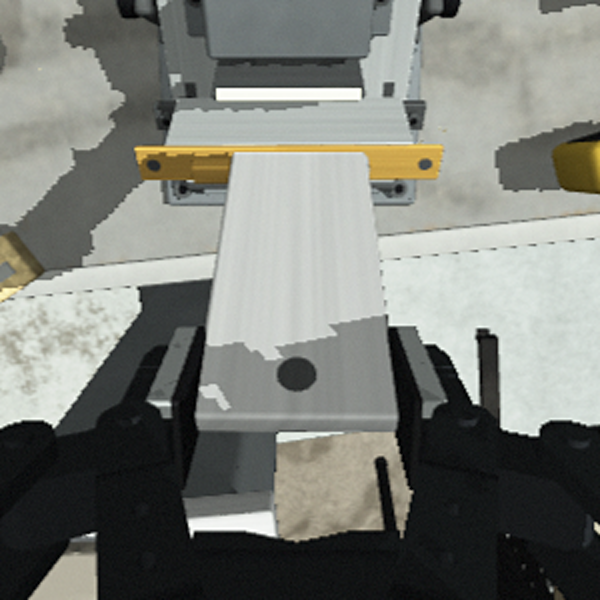

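Plate 1 is over the cradle and parallel to it: its foot edge is at crop row 153 (cols 232–367), the brass at row 147 (cols 134–442), and the pad top at rows 88–100 (cols 217–361). The plate sits about 4 mm to the right of the cradle's middle. I'll refit F from both views, leaving out the doubtful case-foot points.

```bash
sed -i 's/\[0,-np.sin(np.radians(PITCH))/[0,np.sin(np.radians(PITCH))/' ins.py
python3 - <<'E'
import fit
from fit import *
import pickle
ci,_=pickle.load(open("pics/i1.pkl","rb"))
h=lambda x,y:(170+(x+.5)/2-.5,80+(y+.5)/2-.5)
o3=[((0,76,49.5),0,f(84,340)),((0,-76,49.5),0,f(578,346)),((0,33,28),1,f(232,274)),((0,-33,28),1,f(436,275)),((13,33,52),1,f(218,262)),((13,-33,52),1,f(445,264))]
oi=[((0,76,49.5),0,h(134,147)),((0,-76,49.5),0,h(442,146)),((13,33,52),1,h(217,100)),((13,-33,52),1,h(361,100))]
def res(p,obs,c,sh=(0,0,0)):
    A=frame(p[3]); P=np.array([A@(np.array(l)/1000+np.array([g*p[4],0,0]))+p[:3]+sh for l,g,_ in obs]); return (proj(c,P)-np.array([o[2] for o in obs]))
r=least_squares(lambda p:np.r_[res(p,o3,c3).ravel(),res(p,oi,ci).ravel()],[.46,-.208,.06,-.1,.015])
print(r.x.round(4),np.degrees(r.x[3]).round(2)); print(res(r.x,o3,c3).round(1).tolist(),res(r.x,oi,ci).round(1).tolist())
g=cv2.cvtColor(cv2.imread("pics/i1.png"),cv2.COLOR_BGR2GRAY).astype(int)
print("pad",g[120:140,290:340].mean(1).astype(int).tolist()); print("brass",g[150:160,372:380].mean(1).astype(int).tolist(),g[150:160,250:270].mean(1).astype(int).tolist())
print("foot",g[148:162,300:340].mean(1).astype(int).tolist())
from plate import fitplate
c,s=pickle.load(open("pics/i1.pkl","rb"))
px=np.array([h(232,152),h(367,152),h(196,415),h(398,415)])
p,q=fitplate(c,s,px); print((p[:3]*1e3).round(1),np.degrees(p[3:]).round(2),q.tolist())
E
```

```text
[ 0.4603 -0.2082  0.0578 -0.1038  0.0143] -5.95
[[-0.0, 0.2], [0.4, 0.2], [-0.2, 0.5], [-1.1, 1.0], [0.2, -0.6], [-0.1, -0.4]] [[0.4, -0.3], [0.9, -0.0], [-0.3, -0.1], [-0.0, -0.3]]
pad [80, 78, 76, 66, 254, 253, 250, 249, 250, 253, 162, 132, 138, 144, 158, 184, 188, 187, 188, 185]
brass [170, 205, 182, 199, 180, 170, 172, 168, 166, 172] [170, 176, 169, 159, 211, 179, 156, 129, 96, 92]
foot [183, 184, 183, 207, 179, 177, 187, 166, 222, 208, 204, 204, 204, 204]
[  0.9 -37.9  81.8] [26.18  0.48] [[0.5, -0.4], [-1.4, 0.2], [0.0, -0.4], [0.5, 0.5]]
```

```bash
sed -i 's/^F=.*/F=np.array([.4603,-.2082,.0578]); YAW=-5.95/; s/^PITCH=.*/PITCH=25.6/' ins.py
cat >> ins.py <<'E'
FT=[1.0,-38,80.5]
if __name__=="__main__":
    p=[float(v) for v in sys.argv[1:4]]; FT=eval(sys.argv[4]) if len(sys.argv)>4 else FT
    t=30-PITCH
    delta(tcp(p,FT,t),YAW,t); print(foot_now(FT))
E
python3 ins.py 14 0 62
```

```text
rot [-0.001 -0.001 -0.   ] shift(turned) [-2.1 -2.3 47.5] shift(now) [-2.1 -2.3 47.5] q [ 0.32 -0.02  0.02  2.14 -0.02  0.95 -1.32] pos [ 0.3916 -0.2021  0.243 ] f [-0.3  0.4 -2.1] w 0.0478 t 8.85
(array([ 32.5,  -2.2, 105.8]), array([-1.3,  0.3, -1.6]), np.float64(-0.04))
```

carry_out(
  deltas=[
    {"dx": -1.5,"dy": -1,"dz": 24,"ax": 0,"ay": 0,"az": 0,"fingers": 1},
    {"dx": -1.5,"dy": -1.3,"dz": 23.5,"ax": 0,"ay": 0,"az": 0,"fingers": 1},
    {"dx": 0,"dy": 0,"dz": 0,"ax": 0,"ay": 0,"az": 0,"fingers": 1},
    {"dx": 0,"dy": -2.2,"dz": 9,"ax": 0,"ay": 0,"az": 0,"fingers": 1},
    {"dx": 0,"dy": -2.2,"dz": 9,"ax": 0,"ay": 0,"az": 0,"fingers": 1},
    {"dx": 0,"dy": -2.2,"dz": 9,"ax": 0,"ay": 0,"az": 0,"fingers": 1},
    {"dx": 0,"dy": 0,"dz": 0,"ax": 0,"ay": 0,"az": 0,"fingers": 1},
  ],
)

```text
time: 9.55
eef_pos: [0.4075, -0.1994, 0.1693]
ee_rot: [-0.67, 0.741, -0.029, 0.026]
ft_force: [0.8, -0.1, -1.0]
width: 0.0478
```

```bash
python3 ins.py 8 0 28
```

```text
rot [-0.001 -0.001  0.003] shift(turned) [ 2.3 -1.9  6. ] shift(now) [ 2.3 -1.8  6. ] q [ 0.31  0.1   0.02  2.2  -0.03  0.77 -1.33] pos [ 0.4075 -0.1994  0.1693] f [ 0.8 -0.1 -1. ] w 0.0478 t 9.55
(array([ 9. ,  2.3, 34.2]), array([ 0.1,  0. , -1.3]), np.float64(-0.07))
```

carry_out(
  deltas=[
    {"dx": 1.5,"dy": -3,"dz": 7.5,"ax": 0,"ay": 0,"az": 0,"fingers": 1},
    {"dx": 0,"dy": -3,"dz": 7.5,"ax": 0,"ay": 0,"az": 0,"fingers": 1},
    {"dx": 0,"dy": -3,"dz": 7.3,"ax": 0,"ay": 0,"az": 0,"fingers": 1},
    {"dx": 0,"dy": 0,"dz": 0,"ax": 0,"ay": 0,"az": 0,"fingers": 1},
  ],
)

```text
time: 9.95
eef_pos: [0.4182, -0.2021, 0.1477]
ee_rot: [-0.67, 0.741, -0.03, 0.026]
ft_force: [-0.1, -0.9, -0.8]
width: 0.048
```

```bash
python3 ins.py 7.5 0.7 0
```

```text
rot [-0.001 -0.001  0.003] shift(turned) [ 0.  -4.3  9.1] shift(now) [ 0.  -4.3  9.1] q [ 0.31  0.15  0.01  2.2  -0.03  0.72 -1.33] pos [ 0.4182 -0.2021  0.1477] f [-0.1 -0.9 -0.8] w 0.048 t 9.95
(array([ 7.7,  0.7, 10.1]), array([-0.4, -0.9, -0.7]), np.float64(-0.09))
```

Free in the gap, 10 mm up. Next I go down to touch.

carry_out(
  deltas=[
    {"dx": 0,"dy": -2,"dz": 4.5,"ax": 0,"ay": 0,"az": 0,"fingers": 1},
    {"dx": 0,"dy": -2,"dz": 4.5,"ax": 0,"ay": 0,"az": 0,"fingers": 1},
    {"dx": 0,"dy": 0,"dz": 0,"ax": 0,"ay": 0,"az": 0,"fingers": 1},
    {"dx": 0,"dy": 0,"dz": 0,"ax": 0,"ay": 0,"az": 0,"fingers": 1},
  ],
)

```text
time: 10.35
eef_pos: [0.4227, -0.2027, 0.14]
ee_rot: [-0.67, 0.741, -0.03, 0.026]
ft_force: [-0.1, 1.2, -1.6]
width: 0.048
```

```bash
python3 ins.py 4 0.7 0
```

```text
rot [-0.002 -0.001  0.002] shift(turned) [-0.1  2.9  2.6] shift(now) [-0.1  2.9  2.6] q [ 0.31  0.17  0.01  2.2  -0.03  0.7  -1.33] pos [ 0.4227 -0.2027  0.14  ] f [-0.1  1.2 -1.6] w 0.048 t 10.35
(array([7.9, 0.6, 1.1]), array([-1. ,  1.2, -1.3]), np.float64(-0.14))
```

carry_out(
  deltas=[
    {"dx": 0,"dy": -1.2,"dz": 2.7,"ax": 0,"ay": 0,"az": 0,"fingers": 1},
    {"dx": 0,"dy": 0,"dz": 0,"ax": 0,"ay": 0,"az": 0,"fingers": 1},
  ],
)

```text
time: 10.55
eef_pos: [0.4236, -0.2031, 0.1378]
ee_rot: [-0.67, 0.742, -0.03, 0.026]
ft_force: [-9.5, 0.9, 17.1]
width: 0.048
```

carry_out(
  deltas=[
    {"dx": 0,"dy": -1.2,"dz": 2.7,"ax": 0,"ay": 0,"az": 0,"fingers": 1},
    {"dx": 0,"dy": 0,"dz": 0,"ax": 0,"ay": 0,"az": 0,"fingers": 1},
  ],
)

```text
time: 10.75
eef_pos: [0.4246, -0.2032, 0.1364]
ee_rot: [-0.669, 0.742, -0.03, 0.026]
ft_force: [-26.0, 7.1, 52.9]
width: 0.0478
```

```bash
python3 ins.py 4 0.7 0
```

```text
rot [-0.001 -0.001  0.001] shift(turned) [-0.4  4.5 -1.1] shift(now) [-0.4  4.5 -1.1] q [ 0.31  0.18  0.01  2.2  -0.03  0.69 -1.33] pos [ 0.4246 -0.2032  0.1364] f [-26.    7.1  52.9] w 0.0478 t 10.75
(array([ 7.7,  0.3, -2.9]), array([ 3.4,  4.3, 59.1]), np.float64(-0.08))
```

carry_out(
  deltas=[
    {"dx": 0,"dy": 1.1,"dz": -2.4,"ax": 0,"ay": 0,"az": 0,"fingers": 1},
    {"dx": 0,"dy": 0,"dz": 0,"ax": 0,"ay": 0,"az": 0,"fingers": 1},
    {"dx": 0,"dy": 2,"dz": 0.9,"ax": 0,"ay": 0,"az": 0,"fingers": 1},
    {"dx": 0,"dy": 0,"dz": 0,"ax": 0,"ay": 0,"az": 0,"fingers": 1},
  ],
)

```text
time: 11.15
eef_pos: [0.4221, -0.2026, 0.1357]
ee_rot: [-0.67, 0.741, -0.03, 0.026]
ft_force: [0.2, -0.8, -1.1]
width: 0.0483
```

```bash
python3 ins.py 4 0.7 0
```

```text
rot [-0.002 -0.001  0.002] shift(turned) [-0.1  1.9 -1.6] shift(now) [-0.1  1.9 -1.6] q [ 0.31  0.17  0.01  2.2  -0.03  0.69 -1.33] pos [ 0.4221 -0.2026  0.1357] f [ 0.2 -0.8 -1.1] w 0.0483 t 11.15
(array([ 5.2,  0.6, -2.2]), array([-0.3, -0.8, -1.1]), np.float64(-0.12))
```

carry_out(
  deltas=[
    {"dx": 0,"dy": 1.4,"dz": 0.6,"ax": 0,"ay": 0,"az": 0,"fingers": 1},
    {"dx": 0,"dy": 0,"dz": 0,"ax": 0,"ay": 0,"az": 0,"fingers": 1},
  ],
)

```text
time: 11.35
eef_pos: [0.4208, -0.2025, 0.1351]
ee_rot: [-0.67, 0.741, -0.03, 0.026]
ft_force: [0.4, 0.3, -1.3]
width: 0.0477
```

```bash
python3 ins.py 4 0.7 0
```

```text
rot [-0.002 -0.001  0.002] shift(turned) [-0.1  0.6 -2.1] shift(now) [-0.1  0.6 -2.1] q [ 0.31  0.17  0.01  2.21 -0.03  0.69 -1.33] pos [ 0.4208 -0.2025  0.1351] f [ 0.4  0.3 -1.3] w 0.0477 t 11.35
(array([ 3.8,  0.6, -2.2]), array([-0.4,  0.3, -1.3]), np.float64(-0.13))
```

carry_out(
  deltas=[
    {"dx": 0,"dy": 0.9,"dz": 0.4,"ax": 0,"ay": 0,"az": 0,"fingers": 1},
    {"dx": 0,"dy": 0,"dz": 0,"ax": 0,"ay": 0,"az": 0,"fingers": 1},
  ],
)

```text
time: 11.55
eef_pos: [0.4203, -0.2025, 0.1349]
ee_rot: [-0.67, 0.741, -0.03, 0.026]
ft_force: [2.4, 0.5, -1.6]
width: 0.048
```

carry_out(
  deltas=[
    {"dx": 0,"dy": 0.9,"dz": 0.4,"ax": 0,"ay": 0,"az": 0,"fingers": 1},
    {"dx": 0,"dy": 0,"dz": 0,"ax": 0,"ay": 0,"az": 0,"fingers": 1},
  ],
)

```text
time: 11.75
eef_pos: [0.4196, -0.2024, 0.1345]
ee_rot: [-0.67, 0.741, -0.03, 0.026]
ft_force: [2.8, 0.4, -1.7]
width: 0.0478
```

```bash
python3 ins.py 4 0.7 0
```

```text
rot [-0.003 -0.002  0.002] shift(turned) [-0.1 -0.7 -2.6] shift(now) [-0.1 -0.7 -2.6] q [ 0.31  0.17  0.01  2.21 -0.03  0.68 -1.33] pos [ 0.4196 -0.2024  0.1345] f [ 2.8  0.4 -1.7] w 0.0478 t 11.75
(array([ 2.5,  0.5, -2. ]), array([ 1.5,  0.7, -2.9]), np.float64(-0.18))
```

carry_out(
  deltas=[
    {"dx": 0,"dy": 0,"dz": 0,"ax": 0,"ay": 0,"az": 0,"fingers": -0.4},
    {"dx": 0,"dy": 0,"dz": 0,"ax": 0,"ay": 0,"az": 0,"fingers": -0.6},
    {"dx": 0,"dy": 0,"dz": 0,"ax": 0,"ay": 0,"az": 0,"fingers": -1},
    {"dx": 0,"dy": 0,"dz": 0,"ax": 0,"ay": 0,"az": 0,"fingers": -1},
    {"dx": 0,"dy": 0,"dz": -20,"ax": 0,"ay": 0,"az": 0,"fingers": -1},
    {"dx": 0,"dy": 0,"dz": -45,"ax": 0,"ay": 0,"az": 0,"fingers": -1},
    {"dx": 0,"dy": 0,"dz": -45,"ax": 0,"ay": 0,"az": 0,"fingers": -1},
    {"dx": 0,"dy": 0,"dz": 0,"ax": 0,"ay": 0,"az": 0,"fingers": -1},
  ],
)

```text
time: 12.55
eef_pos: [0.4126, -0.2022, 0.2494]
ee_rot: [-0.67, 0.741, -0.033, 0.028]
ft_force: [1.2, -0.1, -1.6]
width: 0.0855
```

```bash
python3 look.py j1; python3 -c "
import cv2
a=cv2.imread('pics/j1.png')[80:300,200:420]; cv2.imwrite('pics/j1c.png',cv2.resize(a,None,fx=2.6,fy=2.6,interpolation=cv2.INTER_CUBIC))"
```

```text
[ 0.4126 -0.2022  0.2494] [[-0.102, -0.991, 0.086], [-0.995, 0.101, -0.012], [0.003, -0.087, -0.996]] [ 0.31  0.    0.02  2.1  -0.02  0.95 -1.33] 12.55 [ 1.2 -0.1 -1.6]
```

View pics/j1c.png

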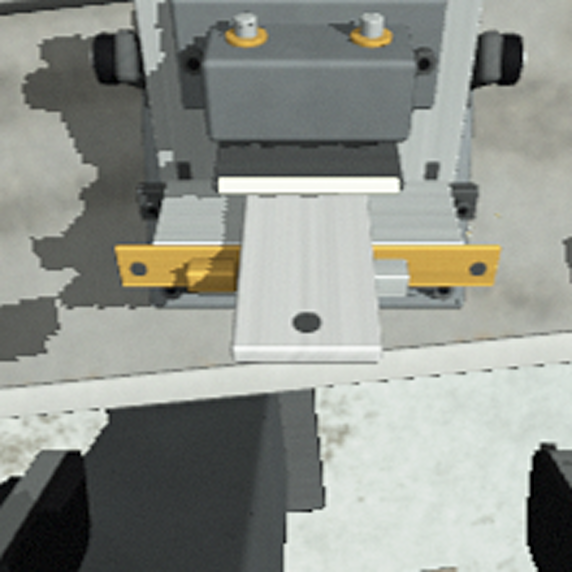

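Plate 1 stands in the gap: its top edge is at crop cols 234–380 (centre 307), against a brass centre of 308 and a pad centre of 309. Now I go for plate 2, the next nearest grey plate.

```bash
python3 -c "
from h import *
delta([.507,.199,.240],-5.2,-25)"
```

```text
rot [-0.521 -0.001 -0.011] shift(turned) [-407.8  -55.9  -18.6] shift(now) [-408.4  -53.4   10.2] q [ 0.31  0.    0.02  2.11 -0.02  0.95 -1.33] pos [ 0.4117 -0.2018  0.2468] f [-0.1 -0.8 -1. ] w 0.0853 t 12.6
```

carry_out(
  deltas=[
    {"dx": -20,"dy": -20,"dz": -20,"ax": 0,"ay": 0,"az": 0,"fingers": -1},
    {"dx": -48,"dy": -8,"dz": 0,"ax": 0,"ay": 0,"az": 0,"fingers": -1},
    {"dx": -48,"dy": -8,"dz": 0,"ax": 0,"ay": 0,"az": 0,"fingers": -1},
    {"dx": -48,"dy": -8,"dz": 0,"ax": 0,"ay": 0,"az": 0,"fingers": -1},
    {"dx": -48,"dy": -8,"dz": 0,"ax": 0,"ay": 0,"az": 0,"fingers": -1},
    {"dx": -49,"dy": 0,"dz": 0,"ax": 0,"ay": 0,"az": 0,"fingers": -1},
    {"dx": -49,"dy": 0,"dz": 0,"ax": 0,"ay": 0,"az": 0,"fingers": -1},
    {"dx": -49,"dy": 0,"dz": 0,"ax": 0,"ay": 0,"az": 0,"fingers": -1},
  ],
)

```text
time: 13.4
eef_pos: [0.4965, 0.1526, 0.2665]
ee_rot: [-0.67, 0.742, -0.03, 0.025]
ft_force: [0.9, -0.4, 0.2]
width: 0.0852
```

carry_out(
  deltas=[
    {"dx": -49,"dy": 0,"dz": 10,"ax": 0,"ay": 0,"az": 0,"fingers": -1},
    {"dx": 0,"dy": 0,"dz": 0,"ax": -0.13,"ay": 0,"az": -0.003,"fingers": -1},
    {"dx": 0,"dy": 0,"dz": 0,"ax": -0.13,"ay": 0,"az": -0.003,"fingers": -1},
    {"dx": 0,"dy": 0,"dz": 0,"ax": -0.13,"ay": 0,"az": -0.003,"fingers": -1},
    {"dx": 0,"dy": 0,"dz": 0,"ax": -0.131,"ay": 0,"az": -0.002,"fingers": -1},
    {"dx": 0,"dy": 0,"dz": 0,"ax": 0,"ay": 0,"az": 0,"fingers": -1},
  ],
)

```text
time: 14.0
eef_pos: [0.5036, 0.1981, 0.2535]
ee_rot: [-0.656, 0.721, 0.165, -0.151]
ft_force: [-0.2, -0.3, -0.9]
width: 0.0851
```

```bash
python3 -c "
from h import *
delta([.4487,.2042,.090],-5.2,-25)"
```

```text
rot [ 0.015 -0.    -0.003] shift(turned) [ -1.1 -19.  171.6] shift(now) [ -1.3 -21.6 171.3] q [-0.11  0.46 -0.36  1.59 -0.08  1.5  -2.11] pos [0.5036 0.1981 0.2535] f [-0.2 -0.3 -0.9] w 0.0851 t 14.0
```

carry_out(
  deltas=[
    {"dx": -0.5,"dy": -10,"dz": 40,"ax": 0.012,"ay": 0,"az": 0,"fingers": -1},
    {"dx": -0.5,"dy": -9,"dz": 40,"ax": 0,"ay": 0,"az": 0,"fingers": -1},
    {"dx": 0,"dy": 0,"dz": 40,"ax": 0,"ay": 0,"az": 0,"fingers": -1},
    {"dx": 0,"dy": 0,"dz": 25,"ax": 0,"ay": 0,"az": 0,"fingers": -1},
    {"dx": 0,"dy": 0,"dz": 0,"ax": 0,"ay": 0,"az": 0,"fingers": -1},
    {"dx": 0,"dy": 0,"dz": 0,"ax": 0,"ay": 0,"az": 0,"fingers": -1},
  ],
)

```text
time: 14.6
eef_pos: [0.4596, 0.2045, 0.1183]
ee_rot: [-0.659, 0.721, 0.157, -0.144]
ft_force: [1.7, 0.6, 1.3]
width: 0.0849
```

```bash
python3 -c "
from h import *
delta([.4487,.2042,.090],-5.2,-25)"
```

```text
rot [-0.007 -0.     0.   ] shift(turned) [ 1.3 -2.2 30.2] shift(now) [ 1.3 -2.  30.2] q [-0.13  0.53 -0.37  1.81 -0.05  1.19 -2.12] pos [0.4596 0.2045 0.1183] f [1.7 0.6 1.3] w 0.0849 t 14.6
```

carry_out(
  deltas=[
    {"dx": 1,"dy": -2,"dz": 27,"ax": -0.007,"ay": 0,"az": 0,"fingers": -1},
    {"dx": 0,"dy": 0,"dz": 0,"ax": 0,"ay": 0,"az": 0,"fingers": -1},
    {"dx": 0,"dy": 0,"dz": 0,"ax": 0,"ay": 0,"az": 0,"fingers": 1},
    {"dx": 0,"dy": 0,"dz": 0,"ax": 0,"ay": 0,"az": 0,"fingers": 1},
    {"dx": 0,"dy": 0,"dz": 0,"ax": 0,"ay": 0,"az": 0,"fingers": 1},
    {"dx": 0,"dy": 0,"dz": 0,"ax": 0,"ay": 0,"az": 0,"fingers": 1},
  ],
  newtons=100,
)

```text
time: 15.2
eef_pos: [0.451, 0.2047, 0.0941]
ee_rot: [-0.658, 0.721, 0.16, -0.145]
ft_force: [0.3, -1.1, 13.5]
width: 0.0474
```

carry_out(
  deltas=[
    {"dx": 0,"dy": 4,"dz": -9,"ax": 0,"ay": 0,"az": 0,"fingers": 1},
    {"dx": 0,"dy": 13,"dz": -28,"ax": 0,"ay": 0,"az": 0,"fingers": 1},
    {"dx": 0,"dy": 16,"dz": -34,"ax": 0,"ay": 0,"az": 0,"fingers": 1},
    {"dx": 0,"dy": 16,"dz": -34,"ax": 0,"ay": 0,"az": 0,"fingers": 1},
    {"dx": 0,"dy": 14,"dz": -31,"ax": 0,"ay": 0,"az": 0,"fingers": 1},
    {"dx": 0,"dy": 0,"dz": 0,"ax": 0,"ay": 0,"az": 0,"fingers": 1},
  ],
)

```text
time: 15.8
eef_pos: [0.4521, 0.2051, 0.2472]
ee_rot: [-0.659, 0.721, 0.159, -0.143]
ft_force: [0.2, 0.5, -1.2]
width: 0.0473
```

```bash
python3 look.py g2
python3 - <<'E'
from plate import *
c,s=pickle.load(open("pics/g2.pkl","rb"))
g=cv2.cvtColor(cv2.imread("pics/g2.png"),cv2.COLOR_BGR2GRAY).astype(int)
print(140,g[140:172,305:335].mean(1).astype(int).tolist()); print(270,g[270:300,295:310].mean(1).astype(int).tolist())
for v in (175,200,240): print(v,g[v,262:296].tolist(),g[v,345:375].tolist())
E
python3 ins.py 20 0 75
```

```text
[0.4521 0.2051 0.2472] [[-0.091, -0.905, -0.415], [-0.996, 0.081, 0.041], [-0.003, 0.417, -0.909]] [-0.12  0.38 -0.38  1.72 -0.1   1.42 -2.13] 15.8 [ 0.2  0.5 -1.2]
140 [189, 189, 189, 190, 190, 190, 191, 188, 190, 209, 230, 233, 232, 234, 190, 160, 158, 158, 159, 159, 159, 158, 158, 159, 159, 159, 158, 159, 158, 158, 158, 159]
270 [148, 148, 148, 148, 149, 152, 153, 154, 153, 154, 153, 153, 152, 151, 175, 229, 253, 252, 251, 250, 250, 249, 249, 248, 240, 238, 238, 238, 238, 239]
175 [235, 237, 237, 237, 237, 239, 238, 239, 238, 237, 237, 239, 238, 240, 235, 228, 231, 232, 237, 199, 147, 150, 147, 149, 150, 151, 151, 147, 148, 149, 146, 145, 144, 148] [156, 157, 157, 159, 159, 159, 157, 163, 142, 152, 113, 51, 55, 55, 58, 56, 56, 56, 58, 73, 82, 83, 83, 86, 85, 85, 85, 86, 83, 82]
200 [235, 235, 235, 236, 237, 239, 240, 240, 237, 238, 239, 238, 237, 236, 240, 177, 118, 148, 148, 147, 148, 150, 152, 152, 148, 149, 146, 148, 147, 146, 141, 145, 146, 145] [157, 160, 157, 158, 157, 159, 157, 160, 161, 156, 158, 166, 133, 52, 31, 51, 55, 54, 55, 55, 56, 54, 53, 61, 77, 82, 84, 82, 80, 83]
240 [239, 238, 239, 239, 238, 239, 237, 239, 238, 242, 203, 144, 149, 149, 150, 152, 150, 154, 151, 148, 148, 148, 147, 147, 146, 144, 144, 145, 147, 148, 148, 148, 147, 145] [147, 147, 149, 148, 149, 147, 144, 145, 144, 141, 146, 145, 145, 146, 146, 145, 145, 130, 112, 144, 165, 162, 161, 161, 161, 163, 159, 160, 162, 157]
rot [ 0.509 -0.001  0.013] shift(turned) [408.7  15.2  33.7] shift(now) [408.5   1.9  38.4] q [-0.12  0.38 -0.38  1.73 -0.1   1.42 -2.13] pos [0.4514 0.2046 0.2449] f [ 0.3 -1.  -2.2] w 0.0474 t 15.85
(array([  5. , 408.8, 110.4]), array([-0.8, -0.9, -2.1]), np.float64(29.17))
```

```bash
python3 - <<'E'
from plate import *
for n,px in (("g1",[(286.7,155.8),(353.8,155.8),(266.3,285.7),(368.4,285.7)]),("g2",[(284.3,154),(352.5,154),(266,284.4),(368.5,284.4)])):
    c,s=pickle.load(open(f"pics/{n}.pkl","rb"))
    p,r=fitplate(c,s,np.array(px)); print(n,(p[:3]*1e3).round(1),np.degrees(p[3:]).round(2),r.tolist())
E
sed -i 's/^F=.*/F=np.array([.4595,-.2082,.0565]); YAW=-5.95/' ins.py
python3 ins.py 20 0.5 75
```

```text
g1 [  1.2 -37.9  81.6] [25.3   1.08] [[-0.2, -0.8], [-1.8, 0.6], [0.5, -0.8], [0.8, 1.0]]
g2 [  0.4 -39.4  80.8] [25.51  0.29] [[0.8, -0.3], [-1.5, 0.1], [-0.1, -0.2], [0.5, 0.4]]
rot [ 0.509 -0.001  0.013] shift(turned) [408.3  16.1  34.9] shift(now) [408.1   2.1  39.9] q [-0.12  0.38 -0.38  1.73 -0.1   1.42 -2.13] pos [0.4514 0.2046 0.2449] f [ 0.3 -1.  -2.2] w 0.0474 t 15.85
(array([  6.3, 408.9, 111.1]), array([-0.8, -0.9, -2.1]), np.float64(29.17))
```

```bash
sed -i 's/^F=.*/F=np.array([.4603,-.2082,.0564]); YAW=-5.95/; s/^FT=.*/FT=[.3,-39.2,80]/' ins.py
python3 ins.py 22 0.6 80
```

```text
rot [ 0.509 -0.001  0.013] shift(turned) [408.8  16.9  30.2] shift(now) [408.6   5.1  36.2] q [-0.12  0.38 -0.38  1.73 -0.1   1.42 -2.13] pos [0.4514 0.2046 0.2449] f [ 0.3 -1.  -2.2] w 0.0474 t 15.85
(array([  6.8, 409.6, 110.9]), array([-0.8, -0.9, -2.1]), np.float64(29.17))
```

carry_out(
  deltas=[
    {"dx": 0,"dy": 0,"dz": 0,"ax": 0.128,"ay": 0,"az": 0.003,"fingers": 1},
    {"dx": 0,"dy": 0,"dz": 0,"ax": 0.128,"ay": 0,"az": 0.003,"fingers": 1},
    {"dx": 0,"dy": 0,"dz": 0,"ax": 0.128,"ay": 0,"az": 0.003,"fingers": 1},
    {"dx": 0,"dy": 0,"dz": 0,"ax": 0.125,"ay": 0,"az": 0.003,"fingers": 1},
    {"dx": 48,"dy": 2,"dz": 0,"ax": 0,"ay": 0,"az": 0,"fingers": 1},
    {"dx": 48,"dy": 2,"dz": 0,"ax": 0,"ay": 0,"az": 0,"fingers": 1},
    {"dx": 48,"dy": 2,"dz": 0,"ax": 0,"ay": 0,"az": 0,"fingers": 1},
    {"dx": 48,"dy": 2,"dz": 0,"ax": 0,"ay": 0,"az": 0,"fingers": 1},
  ],
)

```text
time: 16.65
eef_pos: [0.4216, 0.0123, 0.2417]
ee_rot: [-0.67, 0.742, -0.027, 0.023]
ft_force: [1.2, -0.8, -1.2]
width: 0.0474
```

carry_out(
  deltas=[
    {"dx": 48,"dy": 2,"dz": 0,"ax": 0,"ay": 0,"az": 0,"fingers": 1},
    {"dx": 48,"dy": 2,"dz": 0,"ax": 0,"ay": 0,"az": 0,"fingers": 1},
    {"dx": 48,"dy": 0,"dz": 0,"ax": 0,"ay": 0,"az": 0,"fingers": 1},
    {"dx": 48,"dy": 0,"dz": 0,"ax": 0,"ay": 0,"az": 0,"fingers": 1},
    {"dx": 24,"dy": 0,"dz": 0,"ax": 0,"ay": 0,"az": 0,"fingers": 1},
    {"dx": 0,"dy": 0,"dz": 0,"ax": 0,"ay": 0,"az": 0,"fingers": 1},
    {"dx": 0,"dy": 0,"dz": 0,"ax": 0,"ay": 0,"az": 0,"fingers": 1},
  ],
)

```text
time: 17.35
eef_pos: [0.3962, -0.2004, 0.2417]
ee_rot: [-0.669, 0.742, -0.027, 0.023]
ft_force: [0.2, 0.0, -1.1]
width: 0.0477
```

```bash
python3 look.py i2 >/dev/null; python3 ins.py 22 0.6 75;  python3 -c "
import cv2
a=cv2.imread('pics/i2.png')[80:300,200:420]; cv2.imwrite('pics/i2c.png',cv2.resize(a,None,fx=2.6,fy=2.6,interpolation=cv2.INTER_CUBIC))"
```

```text
rot [ 0.006 -0.002  0.002] shift(turned) [ 0.9  1.8 32.6] shift(now) [ 0.8  1.6 32.7] q [ 0.27 -0.01  0.06  2.13 -0.02  0.95 -1.33] pos [ 0.3964 -0.1997  0.2418] f [-0.1  0.2 -1.4] w 0.0476 t 17.4
(array([ 37.2,   1.4, 103.7]), array([-0.8,  0.2, -1.2]), np.float64(0.32))
```

View pics/i2c.png

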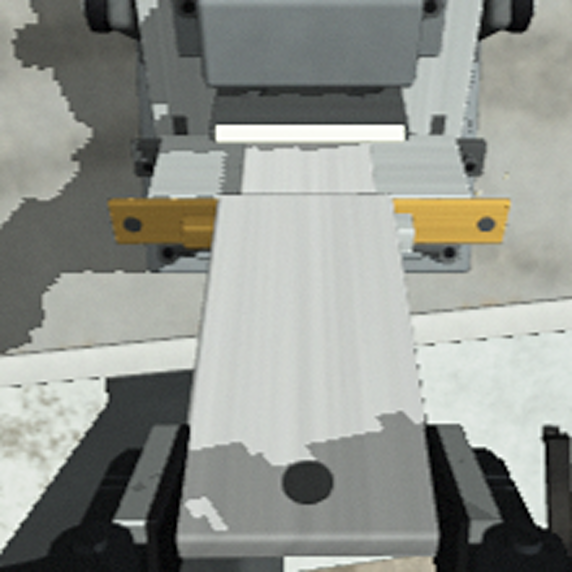

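Plate 2 is square above the pad: foot at crop row 195 (cols 217–395, centre 306), with plate 1's shaft below it at cols 243–373 (centre 308). After a 0.9 mm shift it can go down.

carry_out(
  deltas=[
    {"dx": 0.9,"dy": 0.9,"dz": 16.5,"ax": 0.005,"ay": 0,"az": 0,"fingers": 1},
    {"dx": 0,"dy": 0.9,"dz": 16.3,"ax": 0,"ay": 0,"az": 0,"fingers": 1},
    {"dx": 0,"dy": -2.9,"dz": 12.5,"ax": 0,"ay": 0,"az": 0,"fingers": 1},
    {"dx": 0,"dy": -2.8,"dz": 12.5,"ax": 0,"ay": 0,"az": 0,"fingers": 1},
    {"dx": 0,"dy": 0,"dz": 0,"ax": 0,"ay": 0,"az": 0,"fingers": 1},
    {"dx": 0,"dy": 0,"dz": 0,"ax": 0,"ay": 0,"az": 0,"fingers": 1},
  ],
)

```text
time: 18.0
eef_pos: [0.405, -0.2021, 0.185]
ee_rot: [-0.67, 0.742, -0.029, 0.025]
ft_force: [-0.5, 0.3, -0.5]
width: 0.0474
```

```bash
python3 ins.py 13.5 0.6 38
```

```text
rot [ 0.    -0.002  0.002] shift(turned) [-0.5 -2.1 12.3] shift(now) [-0.5 -2.1 12.3] q [ 0.27  0.07  0.06  2.19 -0.03  0.81 -1.32] pos [ 0.405  -0.2021  0.185 ] f [-0.5  0.3 -0.5] w 0.0474 t 18.0
(array([16.9,  0. , 50.1]), array([-0.7,  0.2, -0.1]), np.float64(0.0))
```

carry_out(
  deltas=[
    {"dx": -0.4,"dy": -1,"dz": 6.2,"ax": 0,"ay": 0,"az": 0,"fingers": 1},
    {"dx": 0,"dy": -1,"dz": 6.1,"ax": 0,"ay": 0,"az": 0,"fingers": 1},
    {"dx": 0,"dy": 0,"dz": 0,"ax": 0,"ay": 0,"az": 0,"fingers": 1},
    {"dx": 0,"dy": 0,"dz": 0,"ax": 0,"ay": 0,"az": 0,"fingers": 1},
  ],
)

```text
time: 18.4
eef_pos: [0.4078, -0.2022, 0.1728]
ee_rot: [-0.669, 0.742, -0.029, 0.025]
ft_force: [-0.2, 0.4, -1.2]
width: 0.0478
```

```bash
python3 ins.py 12.3 0.6 32
```

```text
rot [-0.    -0.002  0.001] shift(turned) [-0.4 -1.9  5.9] shift(now) [-0.4 -1.9  5.9] q [ 0.27  0.1   0.06  2.19 -0.03  0.78 -1.32] pos [ 0.4078 -0.2022  0.1728] f [-0.2  0.4 -1.2] w 0.0478 t 18.4
(array([13.2,  0.1, 38.2]), array([-0.8,  0.3, -0.9]), np.float64(-0.02))
```

carry_out(
  deltas=[
    {"dx": -0.4,"dy": -1.3,"dz": 3.8,"ax": 0,"ay": 0,"az": 0,"fingers": 1},
    {"dx": 0,"dy": -1.4,"dz": 3.8,"ax": 0,"ay": 0,"az": 0,"fingers": 1},
    {"dx": 0,"dy": 0,"dz": 0,"ax": 0,"ay": 0,"az": 0,"fingers": 1},
    {"dx": 0,"dy": 0,"dz": 0,"ax": 0,"ay": 0,"az": 0,"fingers": 1},
  ],
)

```text
time: 18.8
eef_pos: [0.4108, -0.2021, 0.1652]
ee_rot: [-0.669, 0.742, -0.029, 0.025]
ft_force: [-1.2, -0.2, -1.6]
width: 0.0475
```

```bash
python3 ins.py 12.4 0.6 24
```

```text
rot [ 0.    -0.002  0.001] shift(turned) [ 0.  -2.9  5.3] shift(now) [ 0.  -2.9  5.3] q [ 0.27  0.11  0.06  2.2  -0.03  0.76 -1.32] pos [ 0.4108 -0.2021  0.1652] f [-1.2 -0.2 -1.6] w 0.0475 t 18.8
(array([12. ,  0.6, 30.1]), array([-1.8, -0.3, -0.9]), np.float64(0.02))
```

carry_out(
  deltas=[
    {"dx": 0,"dy": -1.8,"dz": 3.6,"ax": 0,"ay": 0,"az": 0,"fingers": 1},
    {"dx": 0,"dy": -1.7,"dz": 3.6,"ax": 0,"ay": 0,"az": 0,"fingers": 1},
    {"dx": 0,"dy": 0,"dz": 0,"ax": 0,"ay": 0,"az": 0,"fingers": 1},
    {"dx": 0,"dy": 0,"dz": 0,"ax": 0,"ay": 0,"az": 0,"fingers": 1},
  ],
)

```text
time: 19.2
eef_pos: [0.4151, -0.2025, 0.1583]
ee_rot: [-0.67, 0.742, -0.029, 0.025]
ft_force: [-1.5, -0.4, -2.3]
width: 0.0473
```

```bash
python3 ins.py 12.2 0.6 18
```

```text
rot [-0.    -0.002  0.002] shift(turned) [ 0.1 -1.7  3.6] shift(now) [ 0.1 -1.7  3.6] q [ 0.27  0.13  0.06  2.2  -0.03  0.74 -1.32] pos [ 0.4151 -0.2025  0.1583] f [-1.5 -0.4 -2.3] w 0.0473 t 19.2
(array([12.3,  0.6, 22. ]), array([-2.4, -0.5, -1.3]), np.float64(-0.0))
```

carry_out(
  deltas=[
    {"dx": 0,"dy": -0.9,"dz": 1.8,"ax": 0,"ay": 0,"az": 0,"fingers": 1},
    {"dx": 0,"dy": -0.9,"dz": 1.8,"ax": 0,"ay": 0,"az": 0,"fingers": 1},
    {"dx": 0,"dy": 0,"dz": 0,"ax": 0,"ay": 0,"az": 0,"fingers": 1},
  ],
)

```text
time: 19.5
eef_pos: [0.4172, -0.2028, 0.155]
ee_rot: [-0.67, 0.742, -0.029, 0.025]
ft_force: [-2.2, 0.8, -2.5]
width: 0.0476
```

carry_out(
  deltas=[
    {"dx": 0,"dy": -0.9,"dz": 1.8,"ax": 0,"ay": 0,"az": 0,"fingers": 1},
    {"dx": 0,"dy": 0,"dz": 0,"ax": 0,"ay": 0,"az": 0,"fingers": 1},
  ],
)

```text
time: 19.7
eef_pos: [0.4183, -0.2029, 0.1533]
ee_rot: [-0.669, 0.742, -0.029, 0.025]
ft_force: [-3.5, 0.3, -0.8]
width: 0.0475
```

```bash
python3 ins.py 12.2 0.6 14
```

```text
rot [-0.001 -0.002  0.001] shift(turned) [-0.  -0.5  2. ] shift(now) [-0.  -0.5  2. ] q [ 0.27  0.14  0.06  2.19 -0.04  0.73 -1.32] pos [ 0.4183 -0.2029  0.1533] f [-3.5  0.3 -0.8] w 0.0475 t 19.7
(array([12.7,  0.5, 16. ]), array([-3.5, -0. ,  1. ]), np.float64(-0.03))
```

carry_out(
  deltas=[
    {"dx": 0,"dy": -0.6,"dz": 2,"ax": 0,"ay": 0,"az": 0,"fingers": 1},
    {"dx": 0,"dy": -0.7,"dz": 1.8,"ax": 0,"ay": 0,"az": 0,"fingers": 1},
    {"dx": 0,"dy": 0,"dz": 0,"ax": 0,"ay": 0,"az": 0,"fingers": 1},
  ],
)

```text
time: 20.0
eef_pos: [0.4203, -0.2031, 0.1499]
ee_rot: [-0.67, 0.742, -0.03, 0.025]
ft_force: [-2.1, 1.6, 3.9]
width: 0.0471
```

carry_out(
  deltas=[
    {"dx": 0,"dy": -0.8,"dz": 1.8,"ax": 0,"ay": 0,"az": 0,"fingers": 1},
    {"dx": 0,"dy": 0,"dz": 0,"ax": 0,"ay": 0,"az": 0,"fingers": 1},
  ],
)

```text
time: 20.2
eef_pos: [0.4213, -0.2033, 0.1483]
ee_rot: [-0.669, 0.742, -0.03, 0.025]
ft_force: [-3.8, 1.0, 6.6]
width: 0.0472
```

```bash
python3 ins.py 12.2 0.6 6
```

```text
rot [-0.002 -0.002  0.002] shift(turned) [-0.1 -1.3  4. ] shift(now) [-0.1 -1.3  4. ] q [ 0.27  0.15  0.06  2.19 -0.04  0.72 -1.32] pos [ 0.4213 -0.2033  0.1483] f [-3.8  1.   6.6] w 0.0472 t 20.2
(array([12.9,  0.4, 10.2]), array([-0.1,  0.6,  7.7]), np.float64(-0.09))
```

carry_out(
  deltas=[
    {"dx": 0,"dy": -0.7,"dz": 1.8,"ax": 0,"ay": 0,"az": 0,"fingers": 1},
    {"dx": 0,"dy": -0.7,"dz": 1.8,"ax": 0,"ay": 0,"az": 0,"fingers": 1},
    {"dx": 0,"dy": 0,"dz": 0,"ax": 0,"ay": 0,"az": 0,"fingers": 1},
  ],
)

```text
time: 20.5
eef_pos: [0.4232, -0.2035, 0.1449]
ee_rot: [-0.669, 0.742, -0.03, 0.026]
ft_force: [-2.1, 1.4, 6.8]
width: 0.0475
```

```bash
python3 ins.py 12.2 0.6 0
```

```text
rot [-0.002 -0.002  0.002] shift(turned) [-0.1 -2.3  5.9] shift(now) [-0.1 -2.3  5.9] q [ 0.27  0.16  0.06  2.19 -0.04  0.71 -1.32] pos [ 0.4232 -0.2035  0.1449] f [-2.1  1.4  6.8] w 0.0475 t 20.5
(array([12.8,  0.4,  6.3]), array([1.4, 1.1, 7. ]), np.float64(-0.11))
```

carry_out(
  deltas=[
    {"dx": 0,"dy": -0.7,"dz": 1.8,"ax": 0,"ay": 0,"az": 0,"fingers": 1},
    {"dx": 0,"dy": -0.7,"dz": 1.8,"ax": 0,"ay": 0,"az": 0,"fingers": 1},
    {"dx": 0,"dy": 0,"dz": 0,"ax": 0,"ay": 0,"az": 0,"fingers": 1},
  ],
)

```text
time: 20.8
eef_pos: [0.4251, -0.2037, 0.1416]
ee_rot: [-0.67, 0.742, -0.03, 0.026]
ft_force: [-2.1, 1.6, 6.3]
width: 0.0475
```

carry_out(
  deltas=[
    {"dx": 0,"dy": -0.7,"dz": 1.8,"ax": 0,"ay": 0,"az": 0,"fingers": 1},
    {"dx": 0,"dy": 0,"dz": 0,"ax": 0,"ay": 0,"az": 0,"fingers": 1},
  ],
)

```text
time: 21.0
eef_pos: [0.426, -0.2038, 0.1399]
ee_rot: [-0.669, 0.742, -0.03, 0.026]
ft_force: [-1.5, 0.9, 7.3]
width: 0.0472
```

```bash
python3 ins.py 12.2 0.6 0
```

```text
rot [-0.003 -0.002  0.002] shift(turned) [-0.1  0.1  0.6] shift(now) [-0.1  0.1  0.6] q [ 0.27  0.17  0.06  2.19 -0.04  0.7  -1.32] pos [ 0.426  -0.2038  0.1399] f [-1.5  0.9  7.3] w 0.0472 t 21.0
(array([12.8,  0.4,  0.5]), array([2.3, 0.7, 7.1]), np.float64(-0.15))
```

carry_out(
  deltas=[
    {"dx": 0,"dy": -0.6,"dz": 1.5,"ax": 0,"ay": 0,"az": 0,"fingers": 1},
    {"dx": 0,"dy": 0,"dz": 0,"ax": 0,"ay": 0,"az": 0,"fingers": 1},
  ],
)

```text
time: 21.2
eef_pos: [0.4262, -0.2038, 0.1394]
ee_rot: [-0.669, 0.742, -0.03, 0.026]
ft_force: [-16.2, 6.6, 39.1]
width: 0.0472
```

carry_out(
  deltas=[
    {"dx": 0,"dy": -0.6,"dz": 1.4,"ax": 0,"ay": 0,"az": 0,"fingers": 1},
    {"dx": 0,"dy": 0,"dz": 0,"ax": 0,"ay": 0,"az": 0,"fingers": 1},
  ],
)

```text
time: 21.4
eef_pos: [0.4262, -0.2039, 0.1391]
ee_rot: [-0.669, 0.742, -0.029, 0.025]
ft_force: [-34.2, 12.4, 74.8]
width: 0.0472
```

```bash
python3 ins.py 12.2 0.6 0
```

```text
rot [-0.001 -0.002  0.001] shift(turned) [-0.1  0.2 -0.2] shift(now) [-0.1  0.2 -0.2] q [ 0.27  0.17  0.06  2.19 -0.04  0.7  -1.32] pos [ 0.4262 -0.2039  0.1391] f [-34.2  12.4  74.8] w 0.0472 t 21.4
(array([12.4,  0.4, -0.2]), array([ 6.8,  8.8, 82.5]), np.float64(-0.06))
```

carry_out(
  deltas=[
    {"dx": 0,"dy": 0.9,"dz": -2.0,"ax": 0,"ay": 0,"az": 0,"fingers": 1},
    {"dx": 0,"dy": 0,"dz": 0,"ax": 0,"ay": 0,"az": 0,"fingers": -0.4},
    {"dx": 0,"dy": 0,"dz": 0,"ax": 0,"ay": 0,"az": 0,"fingers": -0.7},
    {"dx": 0,"dy": 0,"dz": 0,"ax": 0,"ay": 0,"az": 0,"fingers": -1},
    {"dx": 0,"dy": 0,"dz": -20,"ax": 0,"ay": 0,"az": 0,"fingers": -1},
    {"dx": 0,"dy": 0,"dz": -45,"ax": 0,"ay": 0,"az": 0,"fingers": -1},
    {"dx": 0,"dy": 0,"dz": -45,"ax": 0,"ay": 0,"az": 0,"fingers": -1},
    {"dx": 0,"dy": 0,"dz": 0,"ax": 0,"ay": 0,"az": 0,"fingers": -1},
  ],
)

```text
time: 22.2
eef_pos: [0.419, -0.2035, 0.2532]
ee_rot: [-0.669, 0.742, -0.033, 0.027]
ft_force: [1.0, -0.3, -0.8]
width: 0.0855
```

```bash
python3 look.py k1; python3 -c "
import cv2,numpy as np
a=cv2.imread('pics/k1.png')[80:260,220:410]; b=cv2.imread('pics/j1.png')[80:260,220:410]
cv2.imwrite('pics/k1c.png',cv2.resize(np.hstack([b,a]),None,fx=2.1,fy=2.1,interpolation=cv2.INTER_CUBIC))"
```

```text
[ 0.419  -0.2035  0.2532] [[-0.103, -0.991, 0.084], [-0.995, 0.102, -0.012], [0.004, -0.085, -0.996]] [ 0.26  0.01  0.07  2.09 -0.02  0.96 -1.34] 22.2 [ 1.  -0.3 -0.8]
```

View pics/k1c.png

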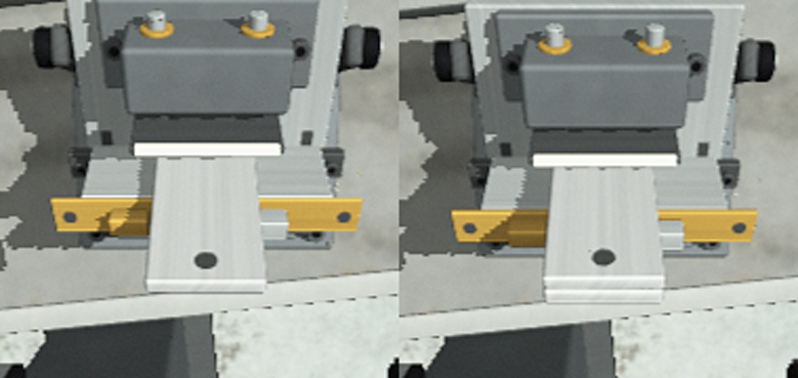

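Both plates stand side by side, tops flush and centred (right half: tops at cols 545–663, the pad at 534–677). The housing-to-pad distance shrank from about 30 to 27 crop px. I'll measure the pad's shift properly.

Run:
```python
from ins import *
import pickle
from scipy.optimize import brentq
for n in("w3","j1","k1"):
    c,s=pickle.load(open(f"pics/{n}.pkl","rb")); g=cv2.cvtColor(cv2.imread(f"pics/{n}.png"),cv2.COLOR_BGR2GRAY).astype(float)
    out=[]
    P=lambda x,y,z:proj(c,F+A@(np.array([x,y,z])/1e3))[0]
    for y in (-31,-28,28,31,0):
        # sub-pixel dark->white crossing at pad's rear top edge: sample along x at z=52
        xs=np.arange(10,50,.1); px=np.array([P(x,y,52) for x in xs]).astype(np.float32)
        v=cv2.remap(g.astype(np.float32),px[:,0].reshape(1,-1),px[:,1].reshape(1,-1),cv2.INTER_LINEAR)[0]
        w=v>190; i=np.where(w)[0]
        k=np.where((v[:-1]>=170)&(v[1:]<170)&(xs[:-1]>22))[0]
        # longest bright run
        d=np.diff(np.r_[0,w,0]); st=np.where(d==1)[0]; en=np.where(d==-1)[0]; j=np.argmax(en-st); out.append((round(xs[st[j]],1),round(xs[en[j]-1],1)))
    # reference: housing front edge / brass far edge along y=±70
    br=[]
    im=cv2.imread(f"pics/{n}.png").astype(np.float32); sat=(im[...,2]-im[...,0])
    for y in(-70,68,72,-72):
        xs=np.arange(-15,12,.1); px=np.array([P(x,y,49.5) for x in xs]).astype(np.float32)
        v=cv2.remap(sat,px[:,0].reshape(1,-1),px[:,1].reshape(1,-1),cv2.INTER_LINEAR)[0]; i=np.where(v>60)[0]; br.append(round(xs[i[-1]],1) if len(i) else None)
    print(n,"pad bright run x at z52:",out,"brass edge x:",br)
```

```text
w3 pad bright run x at z52: [(np.float64(18.7), np.float64(24.4)), (np.float64(27.7), np.float64(33.1)), (np.float64(27.4), np.float64(33.2)), (np.float64(27.5), np.float64(33.2)), (np.float64(27.5), np.float64(32.9))] brass edge x: [np.float64(0.9), np.float64(0.6), np.float64(0.5), np.float64(0.9)]
j1 pad bright run x at z52: [(np.float64(26.8), np.float64(33.6)), (np.float64(26.9), np.float64(33.6)), (np.float64(26.9), np.float64(33.4)), (np.float64(26.9), np.float64(33.5)), (np.float64(10.0), np.float64(24.4))] brass edge x: [np.float64(1.1), np.float64(0.6), np.float64(0.6), np.float64(1.1)]
k1 pad bright run x at z52: [(np.float64(28.3), np.float64(35.0)), (np.float64(28.3), np.float64(35.0)), (np.float64(28.3), np.float64(34.8)), (np.float64(28.3), np.float64(34.8)), (np.float64(10.0), np.float64(26.1))] brass edge x: [np.float64(0.9), np.float64(0.4), np.float64(0.3), np.float64(0.8)]
```

```bash
python3 look.py end scene; python3 -c "
import cv2
a=cv2.imread('pics/end.png')[140:300,210:400]; cv2.imwrite('pics/endc.png',cv2.resize(a,None,fx=3.5,fy=3.5,interpolation=cv2.INTER_CUBIC))"
```

```text
[ 0.4182 -0.2031  0.2506] [[-0.102, -0.991, 0.082], [-0.995, 0.102, -0.011], [0.003, -0.082, -0.997]] [ 0.26  0.01  0.07  2.09 -0.02  0.96 -1.34] 22.25 [ 0.2  0.4 -0.7]
```

View pics/endc.png

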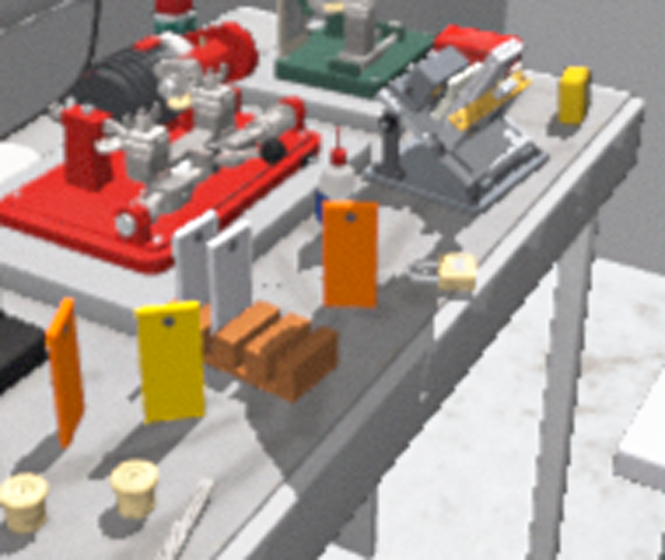

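The two spare plates still stand in the rack (crop 195,270 and 230,275). The bottle, padlock, tape measure, cylinders and look-alikes are where they were, and the pack stands in the cradle (495,70).

```bash
python3 -c "
from station import workorder
print(workorder.hand_in())"
```

```text
the job is handed in; nothing more can be done
None
```

I stood two packing plates from the rack in the gap, hole end up, and handed the job in at 22 s of the 67 s allowed. The other two plates still stand in the rack.

- **Right down:** both plates went down to a hard stop on the bed. In the last wrist picture their tops are flush and centred on the pad to within about 1 mm.
- **Snug:** the second plate met about 7 N of friction going in, and the pad moved back about 1.5 mm by the before-and-after wrist pictures. That fits the measured gap of 14.3 mm against a 16 mm pack, and a third plate would not fit within the pad's 9.5 mm travel.
- **Bystanders and look-alikes:** the last scene picture shows none of them moved, and the gripper was clear of everything.

**Checks that were less clean:**
- The wrist force reached about 59 N and then 82 N for a moment as the plates bottomed, below the 120 N limit.
- The contact probe put the case and bed about 1–2 mm off the camera estimate, and I corrected for that before the second plate.
- The pad's shift comes from the pictures only, to perhaps ±0.4 mm.

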